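# Put the weights and fittings back in the calibration case

### The job

Put the loose calibration parts back in their case: swing the latch lever clear, open the lid right up, stand every knobbed weight upright in the tray with the black rubber floor and put every square-bodied pressure fitting lying flat on the floor of the bare wooden tray, setting them down rather than dropping them. Then lower the lid gently until it is fully shut and swing the latch lever back over it. Leave the other things on the bench where they are.

Things in the scene. Friction and masses are not known exactly. Their poses are not given: they have to be found in the camera images.
- case: plywood instrument case fixed to the bench, 200 deep (its x) by 300 long (its y) by 65 high, walls 6, lid on top to 77.5; origin under its centre on the bench, z up. It stands turned about a quarter: its x points to the right of the robot, its y away from it. Hinges on its +x side (right), latch on its -x side (left), 80 to the -y side of the middle
- lid (a joint): angle of the lid: 0 shut, 1.57 upright, 2.0 its stop, leaning back to the right. Friction hinge: it stays at any angle. It takes about 6 N up at the handle to open
- lid_handle (a point): centre of the black T-handle on the lid: round bar, diameter 18, 32 long along case y, flat ends, on a 10 thick stem; 28 above the lid's top face, 170 from the hinge line. Lid shut: 105.5 above the bench; lid open: it is on the far, right-hand face. Squeezed end to end (along case y) it turns between the fingers, so the tool may point down all the way
- lid_hinge (a point): middle of the lid's hinge line (along case y), 65.5 above the bench; origin of the lid, whose underside lies at this height when shut and whose top face is 12 higher
- latch (a joint): angle of the latch lever about a vertical pivot outside the case's latch side: 0 = lever points along case +x, over the lid's edge, and holds the lid shut; it swings counter-clockwise seen from above (its free end towards case +y) to 1.9; past 1.35 it is clear of the lid, before that it still blocks it. It stays where it is left; takes about 2 N at the pin
- latch_pin (a point): middle of the upright round pin (diameter 12, 30 tall, foot 89 and top 119 above the bench) at the free end of the latch lever, 46 from the pivot; to pinch or push
- latch_pivot (a point): pivot of the latch lever, at the lever's mid thickness, 86 above the bench (lever 6 thick, 16 wide, 5 above the shut lid)
- lined_tray: tray fixed in one half of the case, with a ribbed black rubber floor, for the weights; outside 184 (x) by 141 (y) by 45 high, walls 4, floor 4; origin under its centre (6 above the bench), axes as the case. Which half it is in varies. Trays are hidden until the lid is open
- wood_tray: the other tray, the same but with a bare pale wooden floor, for the fittings
- weight1: steel weight: round body diameter 44, 20 high, standing upright, with a neck (diameter 10) and on top a grip knob, diameter 18, from 28 to 46 above its base; about 0.26 kg; origin under its centre, z up. May be absent
- weight2: steel weight: round body diameter 44, 20 high, standing upright, with a neck (diameter 10) and on top a grip knob, diameter 18, from 28 to 46 above its base; about 0.26 kg; origin under its centre, z up. May be absent
- weight3: steel weight: round body diameter 44, 20 high, standing upright, with a neck (diameter 10) and on top a grip knob, diameter 18, from 28 to 46 above its base; about 0.26 kg; origin under its centre, z up. May be absent
- fitting1: steel pressure fitting lying down: square middle block 28 long by 24 by 24 with a round spigot (diameter 14) out of each end, 60 long overall along its x; about 0.12 kg; origin at its very centre, 12 above what it lies on. May be absent
- fitting2: steel pressure fitting lying down: square middle block 28 long by 24 by 24 with a round spigot (diameter 14) out of each end, 60 long overall along its x; about 0.12 kg; origin at its very centre, 12 above what it lies on. May be absent
- fitting3: steel pressure fitting lying down: square middle block 28 long by 24 by 24 with a round spigot (diameter 14) out of each end, 60 long overall along its x; about 0.12 kg; origin at its very centre, 12 above what it lies on. May be absent
- gauge: round dial gauge lying face up, diameter 54, 23 high; a bystander, to be left alone; origin under its centre
- jar: small amber glass jar with lid, diameter 40, 55 high; a bystander, to be left alone; origin under its centre
- pot: plain brass disc, diameter 36, 30 high (not one of the weights: it has no knob); a bystander, to be left alone; origin under its centre
- wrench: steel wrench lying on the bench near the robot; a bystander, to be left alone; origin under its centre
- bottle: white plastic bottle, diameter 56, 150 high; stands to the right of the robot; a bystander, to be left alone; origin under its centre
Things that resemble listed ones, but are neither listed nor needed, are in the scene too. What is shaped like the fitting1 but purple is not meant. Leave any purple look-alike of the weight2 alone.

How it is judged:
On the way, in this order (a step that is already met when the one before it is completed fails the run):
1. the latch lever is swung clear of the lid (past 1.3 rad) (value of joint latch above 1.3 rad), for 0.2 s.
2. the lid is opened right up (past 1.4 rad) (value of joint lid above 1.4 rad), for 0.2 s.
3. every weight stands in the rubber-floored tray and every fitting lies in the wooden tray (x of weight1 in the frame of lined_tray between -0.085 and 0.085 m and y of weight1 in the frame of lined_tray between -0.063 and 0.063 m and z of weight1 in the frame of lined_tray between -0.003 and 0.012 m and angle between each of weight1, weight2, weight3's own z axis and vertical below 0.2 rad and x of weight2 in the frame of lined_tray between -0.085 and 0.085 m and y of weight2 in the frame of lined_tray between -0.063 and 0.063 m and z of weight2 in the frame of lined_tray between -0.003 and 0.012 m and x of weight3 in the frame of lined_tray between -0.085 and 0.085 m and y of weight3 in the frame of lined_tray between -0.063 and 0.063 m and z of weight3 in the frame of lined_tray between -0.003 and 0.012 m and x of fitting1 in the frame of wood_tray between -0.085 and 0.085 m and y of fitting1 in the frame of wood_tray between -0.063 and 0.063 m and z of fitting1 in the frame of wood_tray between 0.008 and 0.026 m and x of fitting2 in the frame of wood_tray between -0.085 and 0.085 m and y of fitting2 in the frame of wood_tray between -0.063 and 0.063 m and z of fitting2 in the frame of wood_tray between 0.008 and 0.026 m and x of fitting3 in the frame of wood_tray between -0.085 and 0.085 m and y of fitting3 in the frame of wood_tray between -0.063 and 0.063 m and z of fitting3 in the frame of wood_tray between 0.008 and 0.026 m), for 0.3 s.
4. the lid is shut (under 0.03 rad) (value of joint lid below 0.03 rad), for 0.2 s.
5. the latch lever is back over the lid (under 0.25 rad) (value of joint latch below 0.25 rad), for 0.2 s.
At the end, for the whole second after the job is handed in: Every weight present stands upright (within 0.2 rad) on the floor of the rubber-floored tray, every fitting present lies on the floor of the wooden tray, the lid is shut (under 0.03 rad) and the latch lever is over it (under 0.25 rad) (all of step 3 and value of joint lid below 0.03 rad and value of joint latch below 0.25 rad); the robot touches nothing.
It fails at once if a bystander (gauge, jar, brass disc, wrench or bottle) is moved more than 5 cm (distance of any of gauge, jar, pot, wrench, bottle from where it was at the start of the episode above 0.05 m).
It fails at once if a weight or fitting is dropped or thrown (faster than 0.9 m/s out of the fingers) ((linear speed of weight1 above 0.9 m/s and contact force between the fingers and weight1 below 0.3 N) or (linear speed of weight2 above 0.9 m/s and contact force between the fingers and weight2 below 0.3 N) or (linear speed of weight3 above 0.9 m/s and contact force between the fingers and weight3 below 0.3 N) or (linear speed of fitting1 above 0.9 m/s and contact force between the fingers and fitting1 below 0.3 N) or (linear speed of fitting2 above 0.9 m/s and contact force between the fingers and fitting2 below 0.3 N) or (linear speed of fitting3 above 0.9 m/s and contact force between the fingers and fitting3 below 0.3 N)).
It fails at once if the lid is slammed (closing faster than 2 rad/s) (velocity of joint lid below -2 rad/s).
Of weight1, weight2, weight3, fitting1, fitting2, fitting3 only 3 to 5 are there at a start; the rules pass over those that are not, and their reading is None.
At some moment in a run one of weight1, weight2, weight3, fitting1, fitting2, fitting3 may be knocked a few centimetres aside while the robot is not near it.
It also fails if it takes over 210 s, if anything falls off the work surface, if the arm or the gripper's body presses on something with over 40 N, if the wrist force passes 120 N, or if a joint passes its speed limit or range.

### The arm

A 6-joint arm with a two-finger parallel gripper is mounted at the origin on the work surface. World frame = base frame: x ahead of the robot, y to its left, z up, the work surface at z = 0. Lengths are in m, angles in rad, forces in N, time in s.
With the tool pointing down it reaches from about 0.35 to 0.775 m from the base axis. Payload 5.5 kg.
Tool frame: the origin (TCP) lies on the centre line of the jaws, within the pads' length; the fingertips stand 25 mm ahead of it and the grasp point (between the pads) lies 6 mm ahead of it; z points along the fingers, y is the line along which they close (so a half turn about z gives the same grasp; the last joint's range is limited). The gripper opens to 85 mm and grips with 20 to 120 N. Pads are 22 mm wide; open, the fingers measure 114 mm over their backs; the gripper's body (76 mm by 85 mm) begins 54 mm behind the grasp point. The pads swing forward as they close: fully open they stand 13 mm farther back than shut.
Start: joints at [-1.452, 0.313, 0.046, 1.304, 0, 1.431], TCP at [0.147, -0.556, 0.228] pointing down, gripper open.
Joint ranges: [-2.76, 2.76], [-0.86, 1.69], [-1.03, 1.26], [-2.2, 2.34], [-1.47, 1.5], [-3.14, 3.14]. Speed limits (rad/s): [2.57, 2.57, 3.14, 3.14, 3.14, 3.14].

### API

Orientations are given as a unit quaternion [w, x, y, z].
In Python, from plant import monitor, eyes, env gives the robot as it stands. The module is installed in compiled form; this text tells all that it offers.
- The arm moves only by the tool send_rows, never from a script. Its argument "plan" is a list of rows, each an object of numbers: "x", "y", "z": the shift along the tool's x, y, z in mm; "roll": the turn about the tool's z in degrees; "claw": the closure, from -1 (fully open) to 1 (shut). A call has 1 to 5 rows; each row is the pose to reach, as a shift and turn from the pose commanded when the call began, along the tool's axes at that moment; what a row does not reach only later rows make up. A row lasts 1/12 s, in which the tool goes at most 41.7 mm and 7.16 degrees, less where a joint would pass 70% of its speed; a pose out of reach is approached as far as the arm can. A call with a gripper value outside its range is refused whole. The fingers move at their own pace and stop on an object; "grip_force" is the grip in N (left out, the last holds). Time passes only in rows, so rows that repeat a pose let the fingers close. It gives the time, the measured TCP pose, the force, the opening and the grip force at its end, in the units of the state.
- monitor.get_state(): the state, without advancing time (a new reading comes with each control period).
- eyes.capture(name): name is "scene" or "top" or "wrist"; returns a dict with "frame" (420x560x3 uint8, red, green, blue), "range_z" (420x560 float32, m along the optical axis (not along the pixel's ray), 0 where there is no reading), "fx", "fy", "cx", "cy" (pixels), "rvec" (rotation vector, rad) and "tvec" (3), from world to camera coordinates, as OpenCV has them. Camera axes: x right, y down, z forward; pixel columns grow to the right and rows downward; lengths in m; the calibration is good to about 2 mm. A picture is of the moment at which its call begins.
- env.close_job(): hands the job in; it is judged then, once.
The state is a dict: "time_s": time; "joint_pos": joint angles; "joint_velocities": joint speeds; "joint_torque": joint torques, N m; "ee_pos": TCP position; "eef_rot": TCP orientation; "force": force on the tool from outside, world axes, zero at the start; "ft_torque": the same for the moment, N m; "finger_gap": finger opening in m; "grasp_force": force on a finger pad.
Only numpy, scipy, OpenCV 4.12 (cv2) and the standard library are available. Lean on these libraries where they do the work, as an engineer would, in place of code of your own. Each camera call takes 0.05 s, during which the arm holds its last target. There are 200 camera calls.

## Working session

There is one attempt and no reset: what is moved stays moved. The work goes in short steps, Python scripts to look and compute and a tool call to move; the robot and the scene stay as the last step left them, time stands still between calls to the robot, and variables do not carry over. Pictures are saved under pics/ and viewed, at most 14 in all, crops included, and the job is handed in when it is done.

Besides the shell and the picture viewer there is one more tool, called after "Request:" in YAML: its name, and indented under it one key for each argument. send_rows: Moves the arm, as the interface text tells. Its arguments: {"type":"object","properties":{"plan":{"type":"array","items":{"type":"object","properties":{"x":{"type":"number"},"y":{"type":"number"},"z":{"type":"number"},"roll":{"type":"number"},"claw":{"type":"number"}}}},"grip_force":{"type":"number"}},"required":["plan"]}

```bash
mkdir -p pics; cat > h.py <<'E'
import numpy as np, cv2
from plant import monitor, eyes, env
def cap(n):
    c=eyes.capture(n); R=cv2.Rodrigues(np.array(c["rvec"],float))[0]; t=np.array(c["tvec"],float).ravel()
    z=c["range_z"]; v,u=np.indices(z.shape)
    P=np.stack([(u-c["cx"])/c["fx"]*z,(v-c["cy"])/c["fy"]*z,z],-1)
    W=(P-t)@R   # R^T (P-t)
    W[z==0]=np.nan
    return c["frame"],W,(c,R,t)
def save(f,n,crop=None,s=1):
    if crop: a,b,e,d=crop; f=f[b:d,a:e]
    f=cv2.resize(f,None,fx=s,fy=s,interpolation=cv2.INTER_CUBIC)
    cv2.imwrite("pics/"+n,f[...,::-1])
E
python3 - <<'E'
from h import *
s=monitor.get_state(); print({k:np.round(v,3).tolist() for k,v in s.items()})
f,W,_=cap("top"); save(f,"top0.png",s=1.4); np.save("top0.npy",W)
print(np.round(W[::70,::80],3).tolist())
f,W,_=cap("scene"); save(f,"scene0.png",s=1.4)
E
```

```text
{'time_s': 0.0, 'joint_pos': [-1.452, 0.314, 0.045, 1.304, 0.0, 1.431], 'joint_velocities': [0.0, 0.003, -0.0, -0.001, 0.002, -0.001], 'joint_torque': [-0.001, -48.063, 29.853, 0.019, -0.0, 0.0], 'ee_pos': [0.147, -0.555, 0.227], 'eef_rot': [-0.001, 0.992, 0.129, 0.0], 'force': [-0.222, -0.099, 0.705], 'ft_torque': [-0.017, -0.003, -0.006], 'grasp_force': 0.0, 'finger_gap': 0.085}
[[[1.656, 1.384, -0.739], [1.664, 0.988, -0.753], [1.659, 0.579, -0.75], [1.654, 0.169, -0.745], [1.652, -0.241, -0.747], [1.646, -0.651, -0.741], [1.649, -1.069, -0.75]], [[0.929, 0.837, -0.004], [0.924, 0.591, 0.002], [0.924, 0.349, -0.001], [0.909, 0.103, 0.026], [0.898, -0.135, 0.046], [0.918, -0.386, 0.0], [0.915, -0.632, 0.002]], [[0.665, 0.716, 0.149], [0.692, 0.559, 0.049], [0.704, 0.345, 0.0], [0.702, 0.105, -0.0], [0.677, -0.126, 0.078], [0.698, -0.377, -0.002], [0.652, -0.538, 0.15]], [[0.497, 0.8, 0.011], [0.493, 0.562, 0.026], [0.494, 0.341, -0.003], [0.491, 0.106, -0.001], [0.48, -0.121, 0.076], [0.486, -0.368, -0.002], [0.472, -0.551, 0.102]], [[0.296, 0.798, -0.004], [0.293, 0.568, -0.004], [0.29, 0.336, 0.001], [0.288, 0.105, 0.014], [0.284, -0.125, -0.0], [0.281, -0.358, -0.002], [0.278, -0.593, -0.004]], [[0.1, 0.787, -0.005], [0.097, 0.561, -0.004], [0.094, 0.334, -0.002], [0.093, 0.106, 0.007], [0.245, -0.05, 0.661], [0.266, -0.12, 0.756], [0.08, -0.58, -0.003]]]
```

View pics/top0.png

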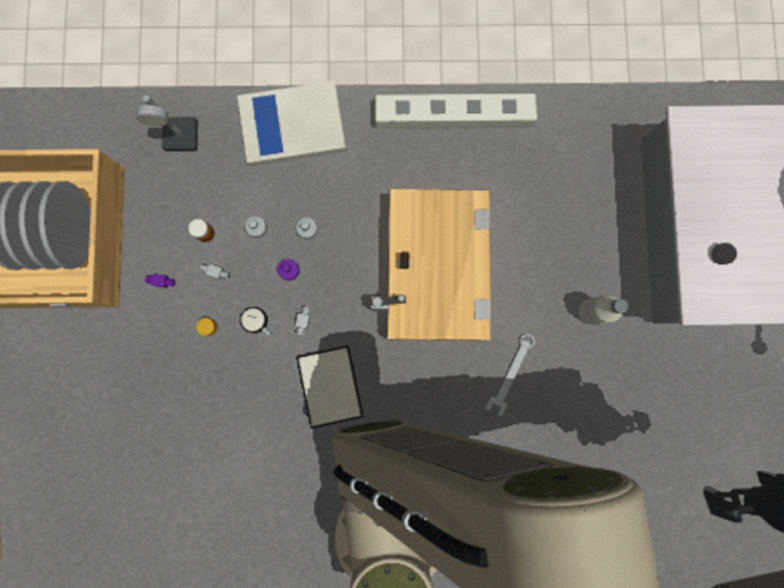

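View pics/scene0.png

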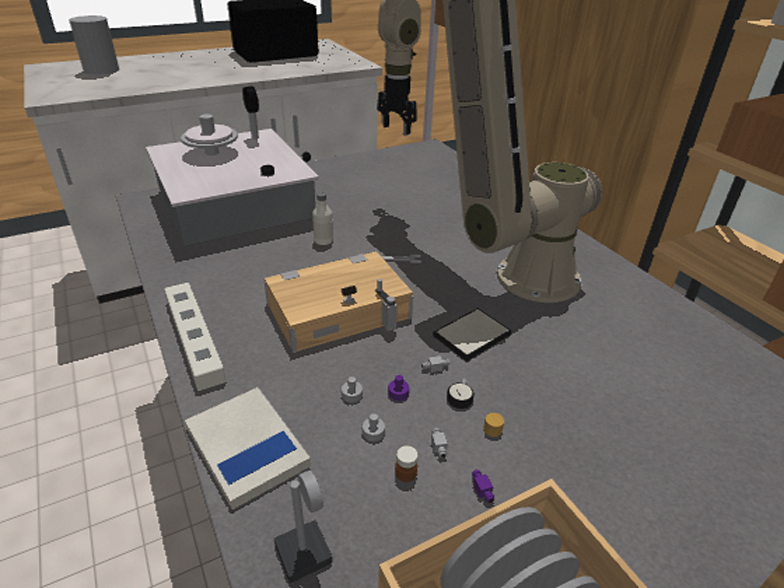

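Top view (1.4× scale) shows two silver weights at (255,227) and (306,228). There are two silver fittings at (215,271) and (302,320). The purple look-alikes are at (288,269) and (160,280), the latch at (390,300) and the lid handle at (403,260).

```bash
cat >> h.py <<'E'
def blob(W,x,y,r,z0,z1):
    m=(np.hypot(W[...,0]-x,W[...,1]-y)<r)&(W[...,2]>z0)&(W[...,2]<z1); return W[m]
def desc(p):
    q=p[:,:2].astype(np.float32); (c,wh,a)=cv2.minAreaRect(q); b=cv2.boxPoints((c,wh,a))
    e=[b[1]-b[0],b[2]-b[1]]; e=max(e,key=np.linalg.norm)
    return dict(n=len(q),mean=np.round(q.mean(0),4).tolist(),rect=np.round(c,4).tolist(),size=np.round(wh,3).tolist(),ang=round(float(np.degrees(np.arctan2(e[1],e[0]))%180),1),zmax=round(float(p[:,2].max()),3))
E
python3 - <<'E'
from h import *
W=np.load("top0.npy")
for n,u,v,a,b in [("w1",255,227,.03,.06),("w2",306,224,.03,.06),("pw",288,265,.03,.06),("f1",215,271,.006,.04),("f2",302,320,.006,.04),("pf",160,280,.006,.04),("gauge",253,320,.006,.04),("pot",206,326,.01,.05),("jar",201,230,.01,.07)]:
    x,y,_=W[int(v/1.4),int(u/1.4)]; print(n,desc(blob(W,x,y,.045,a,b)))
    if n[0]=="w": print("  body",desc(blob(W,x,y,.04,.01,.025)))
lid=W[135:243,270:355].reshape(-1,3); l=lid[(lid[:,2]>.07)&(lid[:,2]<.083)]; print("lid",desc(l))
h=lid[(lid[:,2]>.095)]; print([desc(h[(h[:,0]>.52)]),desc(h[h[:,0]<.5])])
m=(W[...,2]>.08)&(W[...,2]<.13)&(abs(W[...,0]-.45)<.1)&(abs(W[...,1]-.0)<.12)
print("latch",np.round(W[m],3)[::3].tolist())
from scipy.spatial.transform import Rotation as R
E
```

```text
w1 {'n': 36, 'mean': [0.6345999836921692, 0.27399998903274536], 'rect': [0.6349, 0.2747], 'size': [0.015, 0.014], 'ang': 44.5, 'zmax': 0.048}
  body {'n': 141, 'mean': [0.6335999965667725, 0.2727000117301941], 'rect': [0.6357, 0.274], 'size': [0.042, 0.041], 'ang': 1.6, 'zmax': 0.024}
w2 {'n': 36, 'mean': [0.6308000087738037, 0.16779999434947968], 'rect': [0.6315, 0.1675], 'size': [0.016, 0.017], 'ang': 141.6, 'zmax': 0.052}
  body {'n': 141, 'mean': [0.6297000050544739, 0.1673000007867813], 'rect': [0.6312, 0.168], 'size': [0.042, 0.042], 'ang': 145.3, 'zmax': 0.024}
pw {'n': 33, 'mean': [0.5429999828338623, 0.20499999821186066], 'rect': [0.5433, 0.2052], 'size': [0.015, 0.016], 'ang': 92.5, 'zmax': 0.05}
f1 {'n': 142, 'mean': [0.5401999950408936, 0.35679998993873596], 'rect': [0.5426, 0.3608], 'size': [0.064, 0.029], 'ang': 54.0, 'zmax': 0.03}
f2 {'n': 144, 'mean': [0.43529999256134033, 0.1745000034570694], 'rect': [0.4356, 0.1756], 'size': [0.024, 0.059], 'ang': 165.9, 'zmax': 0.028}
pf {'n': 152, 'mean': [0.5221999883651733, 0.4699000120162964], 'rect': [0.523, 0.4724], 'size': [
[... 2402 characters left out ...]
.09], [0.466, -0.005, 0.089], [0.466, -0.013, 0.089], [0.466, -0.022, 0.088], [0.466, -0.03, 0.084], [0.466, -0.118, 0.08], [0.464, 0.025, 0.092], [0.464, 0.016, 0.089], [0.464, 0.008, 0.086], [0.464, 0.0, 0.087], [0.464, -0.008, 0.087], [0.464, -0.016, 0.085], [0.463, -0.024, 0.088], [0.461, 0.027, 0.088], [0.461, 0.019, 0.09], [0.461, 0.011, 0.086], [0.461, 0.0, 0.085], [0.461, -0.035, 0.08], [0.458, 0.025, 0.09], [0.458, 0.016, 0.091], [0.459, 0.003, 0.082], [0.456, 0.022, 0.08], [0.455, -0.082, 0.081], [0.445, -0.052, 0.081], [0.436, -0.098, 0.081], [0.433, -0.057, 0.082], [0.423, -0.043, 0.08], [0.416, -0.114, 0.081], [0.414, -0.057, 0.08], [0.406, -0.059, 0.081], [0.395, -0.108, 0.08]]
```

Request:
send_rows:
  plan:
    - {"x": 149, "y": -143, "z": 0, "roll": -35, "claw": -0.2}
    - {"x": 149, "y": -143, "z": 0, "roll": -35, "claw": -0.2}
    - {"x": 149, "y": -143, "z": 0, "roll": -35, "claw": -0.2}
    - {"x": 149, "y": -143, "z": 0, "roll": -35, "claw": -0.2}
    - {"x": 149, "y": -143, "z": 0, "roll": -35, "claw": -0.2}
  grip_force: 25

```text
time_s: 0.52
ee_pos: [0.255, -0.3774, 0.2271]
eef_rot: [-0.0, 0.906, 0.424, 0.0]
force: [1.4, -0.4, 0.6]
finger_gap: 0.0511
grasp_force: 0.0
```

Request:
send_rows:
  plan:
    - {"x": 205, "y": -31, "z": 0, "roll": -35, "claw": -0.2}
    - {"x": 205, "y": -31, "z": 0, "roll": -35, "claw": -0.2}
    - {"x": 205, "y": -31, "z": 0, "roll": -35, "claw": -0.2}
    - {"x": 205, "y": -31, "z": 0, "roll": -35, "claw": -0.2}
    - {"x": 205, "y": -31, "z": 0, "roll": -35, "claw": -0.2}

```text
time_s: 0.93
ee_pos: [0.3635, -0.2008, 0.2275]
eef_rot: [-0.0, 0.736, 0.677, 0.0]
force: [0.3, -0.2, -0.7]
finger_gap: 0.0511
grasp_force: 0.0
```

```bash
cat >> h.py <<'E'
from scipy.spatial.transform import Rotation as Rn
def to(x,y,z,yaw=None):
    s=monitor.get_state(); q=np.array(s["eef_rot"]); M=Rn.from_quat(q[[1,2,3,0]]).as_matrix(); p=np.array(s["ee_pos"])
    cy=np.degrees(np.arctan2(M[1,0],M[0,0]))
    print("t",round(s["time_s"],2),"p",p.round(4),"yaw",round(cy,1),"shift mm",(M.T@(np.array([x,y,z])-p)*1000).round(1),"roll",None if yaw is None else round(-((yaw-cy+90)%180-90),1),"j",np.round(s["joint_pos"],2),"F",np.round(s["force"],1),"gap",round(s["finger_gap"],4))
E
python3 -c "
from h import *
to(.469,-.025,.2,90)"
```

```text
t 0.93 p [ 0.3635 -0.2008  0.2275] yaw 85.2 shift mm [184.1  90.3  27.5] roll -4.8 j [-0.7   0.   -0.33  1.24  0.    0.96] F [ 0.3 -0.2 -0.7] gap 0.0511
```

Request:
send_rows:
  plan:
    - {"x": 184, "y": 90, "z": 27, "roll": -4.8, "claw": -0.2}
    - {"x": 184, "y": 90, "z": 27, "roll": -4.8, "claw": -0.2}
    - {"x": 184, "y": 90, "z": 27, "roll": -4.8, "claw": -0.2}
    - {"x": 184, "y": 90, "z": 27, "roll": -4.8, "claw": -0.2}
    - {"x": 184, "y": 90, "z": 27, "roll": -4.8, "claw": -0.2}

```text
time_s: 1.35
ee_pos: [0.4698, -0.0254, 0.2001]
eef_rot: [-0.0, 0.709, 0.705, -0.0]
force: [0.2, -0.3, 0.0]
finger_gap: 0.0515
grasp_force: 0.0
```

```bash
python3 - <<'E'
from h import *
f,W,_=cap("wrist"); save(f,"w1.png",s=1)
p=W[(W[...,2]>.11)&(W[...,2]<.125)&(abs(W[...,0]-.469)<.03)&(abs(W[...,1]+.025)<.03)]
print(len(p)); 
if len(p): print(desc(p))
h=W[(W[...,2]>.1)&(W[...,2]<.125)&(abs(W[...,0]-.543)<.03)&(abs(W[...,1]+.035)<.03)]
if len(h): print(desc(h))
to(.469,-.025,.119,90)
E
```

```text
247
{'n': 247, 'mean': [0.4706000089645386, -0.024700000882148743], 'rect': [0.4707, -0.0255], 'size': [0.012, 0.011], 'ang': 1.9, 'zmax': 0.121}
{'n': 1079, 'mean': [0.542900025844574, -0.03200000151991844], 'rect': [0.5441, -0.0332], 'size': [0.017, 0.032], 'ang': 179.4, 'zmax': 0.116}
t 1.4 p [ 0.4725 -0.0202  0.1991] yaw 90.0 shift mm [-5.1 -3.6 80.1] roll -0.0 j [-0.22  0.13 -0.26  1.18  0.    1.36] F [4.  3.3 0.9] gap 0.0514
```

View pics/w1.png

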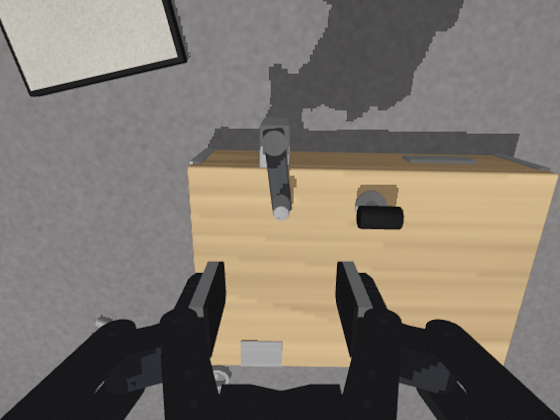

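Wrist view: latch pin at (281,213), handle bar at (380,217), both as computed.

Request:
send_rows:
  plan:
    - {"x": 0, "y": 2, "z": 30, "claw": -0.2}
    - {"x": 0, "y": 2, "z": 45, "claw": -0.2}
    - {"x": 0, "y": 2, "z": 45, "claw": -0.2}
    - {"x": 0, "y": 2, "z": 45, "claw": -0.2}

```text
schema error: expected keys x, y, z, roll, claw
```

```bash
python3 -c "
from h import *
to(.4705,-.025,.119,90)"
```

```text
t 1.4 p [ 0.4725 -0.0202  0.1991] yaw 90.0 shift mm [-5.1 -2.1 80.1] roll -0.0 j [-0.22  0.13 -0.26  1.18  0.    1.36] F [4.  3.3 0.9] gap 0.0514
```

Request:
send_rows:
  plan:
    - {"x": 0, "y": 0, "z": 30, "roll": 0, "claw": -0.2}
    - {"x": 0, "y": 0, "z": 45, "roll": 0, "claw": -0.2}
    - {"x": 0, "y": 0, "z": 45, "roll": 0, "claw": -0.2}
    - {"x": 0, "y": 0, "z": 45, "roll": 0, "claw": -0.2}

```text
time_s: 1.73
ee_pos: [0.4683, -0.0274, 0.1548]
eef_rot: [-0.001, 0.709, 0.705, -0.001]
force: [-0.4, -0.1, 0.2]
finger_gap: 0.0512
grasp_force: 0.0
```

```bash
python3 -c "
from h import *
to(.4705,-.025,.119,90)"
```

```text
t 1.73 p [ 0.4683 -0.0274  0.1548] yaw 89.6 shift mm [ 2.4  2.2 35.8] roll -0.4 j [-0.23  0.15 -0.35  1.08 -0.    1.35] F [-0.4 -0.1  0.2] gap 0.0512
```

Request:
send_rows:
  plan:
    - {"x": 2, "y": 2, "z": 20, "roll": 0, "claw": -0.2}
    - {"x": 2, "y": 2, "z": 35, "roll": 0, "claw": -0.2}
    - {"x": 2, "y": 2, "z": 35, "roll": 0, "claw": 0.5}
    - {"x": 2, "y": 2, "z": 35, "roll": 0, "claw": 1}
    - {"x": 2, "y": 2, "z": 35, "roll": 0, "claw": 1}
  grip_force: 25

```text
time_s: 2.15
ee_pos: [0.4722, -0.0263, 0.1221]
eef_rot: [0.001, 0.71, 0.705, 0.0]
force: [0.6, 0.2, 0.4]
finger_gap: 0.0155
grasp_force: 0.0
```

Request:
send_rows:
  plan:
    - {"x": 0, "y": 0, "z": 0, "roll": 0, "claw": 1}
    - {"x": 0, "y": 0, "z": 0, "roll": 0, "claw": 1}
    - {"x": 0, "y": 0, "z": 0, "roll": 0, "claw": 1}

```text
time_s: 2.4
ee_pos: [0.4719, -0.026, 0.1214]
eef_rot: [0.001, 0.709, 0.705, 0.0]
force: [-0.6, 0.5, -0.7]
finger_gap: 0.0002
grasp_force: 0.0
```

```bash
python3 - <<'E'
from h import *
f,W,_=cap("wrist"); save(f,"w2.png",crop=(130,100,430,400),s=2)
to(.4705,-.025,.119,90)
E
```

```text
t 2.45 p [ 0.4718 -0.0259  0.1212] yaw 89.6 shift mm [ 0.9 -1.3  2.2] roll -0.4 j [-0.22  0.18 -0.4   0.99 -0.    1.35] F [ 0.2  0.1 -0.6] gap -0.0
```

View pics/w2.png

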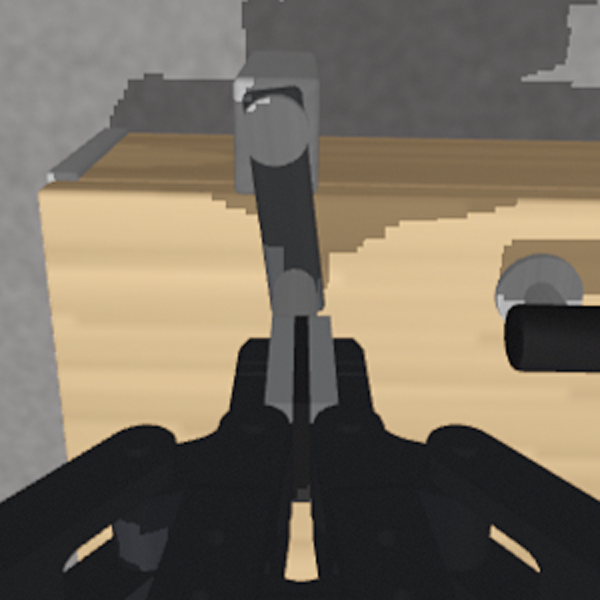

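Wrist crop: the closed pads end at about (300,315), with the pin right beyond them at (297,290), so the grasp missed. I'll measure the offset.

```bash
python3 - <<'E'
from h import *
f,W,(c,R,t)=cap("wrist")
print("cam pos",(-R.T@t).round(3))
for u,v in [(278,245),(278,250),(279,240),(272,265),(287,265),(275,300),(272,285),(290,285),(280,210),(268,160),(400,268)]: print((u,v),W[v,u].round(4),f[v,u])
f,W,_=cap("top")
m=W[(W[...,2]>.1)&(W[...,2]<.13)&(abs(W[...,0]-.469)<.03)&(abs(W[...,1]+.02)<.05)]; print(m.round(3)[:30].tolist())
E
```

```text
cam pos [0.472 0.058 0.267]
(278, 245) [ 0.471  -0.0201  0.1039] [ 99 100 100]
(278, 250) [ 0.471  -0.0199  0.11  ] [ 99 100 101]
(279, 240) [ 0.4715 -0.0205  0.0967] [98 98 98]
(272, 265) [ 0.4686 -0.0149  0.1347] [100 102 103]
(287, 265) [ 0.4751 -0.0147  0.1351] [100 101 101]
(275, 300) [ 0.4702 -0.0143  0.1616] [94 95 96]
(272, 285) [ 0.4689 -0.015   0.1505] [100 101 102]
(290, 285) [ 0.4759 -0.015   0.1506] [ 99 101 102]
(280, 210) [ 0.4721 -0.0058  0.0893] [54 55 57]
(268, 160) [0.4662 0.0232 0.0944] [115 115 116]
(400, 268) [ 0.5329 -0.029   0.1129] [38 37 38]
[]
```

```bash
python3 - <<'E'
from h import *
f,W,(c,R,t)=cap("wrist")
for v in range(246,272,2): print(v,W[v,271].round(4),W[v,278].round(4),W[v,288].round(4),f[v,271],f[v,288])
E
```

```text
246 [ 0.467  -0.0214  0.1017] [ 0.4707 -0.0205  0.1037] [ 0.4761 -0.0244  0.0957] [98 98 98] [94 94 94]
248 [ 0.467  -0.0216  0.1036] [ 0.4707 -0.0201  0.1069] [ 0.4761 -0.024   0.0989] [99 99 98] [94 95 95]
250 [ 0.4671 -0.0214  0.1065] [ 0.4707 -0.0201  0.109 ] [ 0.476  -0.0238  0.1017] [99 99 98] [95 95 97]
252 [ 0.4672 -0.0209  0.1097] [ 0.4708 -0.02    0.1115] [ 0.4759 -0.0235  0.1047] [99 98 98] [95 95 96]
254 [ 0.4672 -0.0213  0.1111] [ 0.4708 -0.0203  0.1131] [ 0.4759 -0.0239  0.1061] [99 99 98] [95 95 95]
256 [ 0.4673 -0.0211  0.1138] [ 0.4708 -0.0201  0.1156] [ 0.4759 -0.0242  0.1079] [98 98 98] [100  98  96]
258 [ 0.4677 -0.0149  0.1277] [ 0.4709 -0.0154  0.1267] [ 0.4754 -0.0142  0.1291] [97 98 99] [95 96 97]
260 [ 0.4678 -0.0148  0.1299] [ 0.4709 -0.0146  0.1302] [ 0.4754 -0.0146  0.1303] [ 99 100 101] [100 101 102]
262 [ 0.4678 -0.0147  0.1318] [ 0.4709 -0.0147  0.1318] [ 0.4753 -0.0151  0.1311] [ 99 100 101] [100 102 102]
264 [ 0.4679 -0.015   0.1331] [ 0.4709 -0.0148  0.1334] [ 0.4753 -0.0149  0.1333] [100 101 102] [100 100 102]
266 [ 0.4679 -0.0141  0.1364] [ 0.4709 -0.0148  0.1353] [ 0.4752 -0.0144  0.136 ] [ 99  99 101] [100 102 102]
268 [ 0.468  -0.0147  0.1371] [nan nan nan] [ 0.4752 -0.0145  0.1376] [100 101 102] [ 99 100 101]
270 [ 0.468  -0.015   0.1383] [ 0.471  -0.0141  0.14  ] [ 0.4752 -0.0144  0.1395] [100 100 102] [100 101 102]
```

Wrist depth puts the shut fingertips at z≈0.128 when the TCP reads 0.121. The real tips are therefore about 7 mm above the reported TCP, not 25 mm below it, so I'll use that measured offset.

Request:
send_rows:
  plan:
    - {"x": 0, "y": 0, "z": 0, "roll": 0, "claw": 0.2}
    - {"x": 0, "y": 0, "z": 0, "roll": 0, "claw": 0.2}
    - {"x": 0, "y": 0, "z": 0, "roll": 0, "claw": 0.2}
    - {"x": 0, "y": 0, "z": 15, "roll": 0, "claw": 0.2}
    - {"x": 0, "y": 0, "z": 30, "roll": 0, "claw": 0.2}

```text
time_s: 3.02
ee_pos: [0.4725, -0.026, 0.091]
eef_rot: [0.001, 0.709, 0.705, 0.001]
force: [0.2, 0.5, 0.3]
finger_gap: 0.0345
grasp_force: 0.0
```

Request:
send_rows:
  plan:
    - {"x": 0, "y": 0, "z": 0, "roll": 0, "claw": 0.2}
    - {"x": 0, "y": 0, "z": 0, "roll": 0, "claw": 1}
    - {"x": 0, "y": 0, "z": 0, "roll": 0, "claw": 1}
    - {"x": 0, "y": 0, "z": 0, "roll": 0, "claw": 1}
    - {"x": 0, "y": 0, "z": 0, "roll": 0, "claw": 1}
  grip_force: 25

```text
time_s: 3.43
ee_pos: [0.4714, -0.0258, 0.091]
eef_rot: [0.0, 0.709, 0.705, 0.0]
force: [-0.9, 1.4, -0.8]
finger_gap: 0.0112
grasp_force: 24.5
```

Request:
send_rows:
  plan:
    - {"x": 1.5, "y": 9, "z": 0, "roll": 0, "claw": 1}
    - {"x": 5.5, "y": 17.5, "z": 0, "roll": 0, "claw": 1}
    - {"x": 10.5, "y": 25, "z": 0, "roll": 0, "claw": 1}
    - {"x": 17, "y": 31.5, "z": 0, "roll": 0, "claw": 1}
    - {"x": 25, "y": 36.5, "z": 0, "roll": 0, "claw": 1}

```text
time_s: 3.85
ee_pos: [0.507, -0.0018, 0.0908]
eef_rot: [-0.0, 0.71, 0.704, -0.002]
force: [-6.9, -2.5, 4.3]
finger_gap: 0.0107
grasp_force: 25.2
```

Request:
send_rows:
  plan:
    - {"x": 9, "y": 3.5, "z": 0, "roll": 0, "claw": 1}
    - {"x": 18, "y": 5, "z": 0, "roll": 0, "claw": 1}
    - {"x": 26, "y": 5, "z": 0, "roll": 0, "claw": 1}
    - {"x": 28, "y": 5, "z": 0, "roll": 0, "claw": 1}
    - {"x": 28, "y": 5, "z": 0, "roll": 0, "claw": 1}

```text
time_s: 4.27
ee_pos: [0.5111, 0.0271, 0.0907]
eef_rot: [-0.001, 0.709, 0.705, -0.002]
force: [-6.4, -0.7, 4.3]
finger_gap: 0.0106
grasp_force: 25.2
```

Request:
send_rows:
  plan:
    - {"x": 0, "y": 0, "z": 0, "roll": 0, "claw": 0.3}
    - {"x": 0, "y": 0, "z": 0, "roll": 0, "claw": 0.2}
    - {"x": 0, "y": 0, "z": -30, "roll": 0, "claw": 0.2}
    - {"x": 0, "y": 0, "z": -65, "roll": 0, "claw": 0}
    - {"x": 0, "y": 0, "z": -65, "roll": 0, "claw": -0.2}

```text
time_s: 4.68
ee_pos: [0.5177, 0.0265, 0.1621]
eef_rot: [0.004, 0.709, 0.705, 0.004]
force: [0.4, -0.1, -0.0]
finger_gap: 0.0512
grasp_force: 0.0
```

Request:
send_rows:
  plan:
    - {"x": -30, "y": 16, "z": 0, "roll": 0, "claw": -0.2}
    - {"x": -60, "y": 32, "z": 0, "roll": 0, "claw": -0.2}
    - {"x": -60, "y": 32, "z": 0, "roll": 0, "claw": -0.2}
    - {"x": -60, "y": 32, "z": 25, "roll": 0, "claw": -0.2}
    - {"x": -60, "y": 32, "z": 25, "roll": 0, "claw": -0.2}

```text
time_s: 5.1
ee_pos: [0.5438, -0.0336, 0.1278]
eef_rot: [-0.001, 0.71, 0.704, -0.001]
force: [-1.4, 0.2, -1.0]
finger_gap: 0.0513
grasp_force: 0.0
```

```bash
python3 - <<'E'
from h import *
to(.5435,-.033,.0795,90)
f,W,_=cap("top")
m=W[(W[...,2]>.1)&(W[...,2]<.13)&(abs(W[...,0]-.5)<.04)&(abs(W[...,1]-.03)<.04)]
print(len(m)and desc(m))
f,W,_=cap("wrist")
h=W[(W[...,2]>.1)&(W[...,2]<.12)&(abs(W[...,0]-.543)<.03)&(abs(W[...,1]+.035)<.03)]
print(len(h) and desc(h)); 
m=(abs(W[...,1]-W[...,1])<1)&(W[...,2]>.12)&(W[...,2]<.17)&(abs(W[...,0]-.543)<.06); print(W[m][:,2].min() if m.any() else None)
E
```

```text
t 5.1 p [ 0.5438 -0.0336  0.1278] yaw 89.5 shift mm [ 0.5 -0.1 48.3] roll -0.5 j [-0.21  0.31 -0.21  1.05  0.    1.37] F [-1.4  0.2 -1. ] gap 0.0513
0
{'n': 1951, 'mean': [0.5443999767303467, -0.031300000846385956], 'rect': [0.5444, -0.0336], 'size': [0.018, 0.032], 'ang': 178.6, 'zmax': 0.116}
0.1201275310578023
```

Request:
send_rows:
  plan:
    - {"x": 0, "y": 0, "z": 24, "roll": 0, "claw": -0.2}
    - {"x": 0, "y": 0, "z": 46, "roll": 0, "claw": -0.2}
    - {"x": 0, "y": 0, "z": 46, "roll": 0, "claw": -0.2}
    - {"x": 0, "y": 0, "z": 46, "roll": 0, "claw": 1}
    - {"x": 0, "y": 0, "z": 46, "roll": 0, "claw": 1}
  grip_force: 35

```text
time_s: 5.62
ee_pos: [0.544, -0.0329, 0.086]
eef_rot: [-0.0, 0.709, 0.705, -0.001]
force: [1.4, -1.0, -1.4]
finger_gap: 0.0316
grasp_force: 34.7
```

Request:
send_rows:
  plan:
    - {"x": 0, "y": 0, "z": 0, "roll": 0, "claw": 1}
    - {"x": 0, "y": 0, "z": 0, "roll": 0, "claw": 1}
    - {"x": 0, "y": 0, "z": 0, "roll": 0, "claw": 1}

```text
time_s: 5.87
ee_pos: [0.5441, -0.0329, 0.0859]
eef_rot: [-0.0, 0.709, 0.705, -0.0]
force: [-5.2, 1.0, 2.7]
finger_gap: 0.0311
grasp_force: 36.0
```

Request:
send_rows:
  plan:
    - {"x": -6, "y": 0, "z": -20.5, "roll": 0, "claw": 1}
    - {"x": -14.5, "y": 0, "z": -40, "roll": 0, "claw": 1}
    - {"x": -25.5, "y": 0, "z": -58, "roll": 0, "claw": 1}
    - {"x": -38.5, "y": 0, "z": -75, "roll": 0, "claw": 1}
    - {"x": -53.5, "y": 0, "z": -90.5, "roll": 0, "claw": 1}

```text
time_s: 6.28
ee_pos: [0.5427, -0.0858, 0.1756]
eef_rot: [-0.002, 0.709, 0.705, -0.0]
force: [-2.1, -0.2, -11.2]
finger_gap: 0.0311
grasp_force: 35.6
```

Request:
send_rows:
  plan:
    - {"x": 0, "y": 0, "z": 0, "roll": 0, "claw": 1}

```text
time_s: 6.37
ee_pos: [0.5427, -0.0882, 0.1777]
eef_rot: [-0.001, 0.71, 0.704, -0.001]
force: [-8.4, 2.8, 0.4]
finger_gap: 0.0312
grasp_force: 37.4
```

Tracking well; continue.

Request:
send_rows:
  plan:
    - {"x": -17, "y": 0, "z": -13, "roll": 0, "claw": 1}
    - {"x": -35, "y": 0, "z": -24, "roll": 0, "claw": 1}
    - {"x": -54.5, "y": 0, "z": -33, "roll": 0, "claw": 1}
    - {"x": -75, "y": 0, "z": -39.5, "roll": 0, "claw": 1}
    - {"x": -95.5, "y": 0, "z": -43, "roll": 0, "claw": 1}

```text
time_s: 6.78
ee_pos: [0.5404, -0.1802, 0.2194]
eef_rot: [-0.003, 0.709, 0.705, -0.0]
force: [-10.9, 6.8, 1.7]
finger_gap: 0.0311
grasp_force: 35.4
```

Request:
send_rows:
  plan:
    - {"x": -21.5, "y": 0, "z": -1, "roll": 0, "claw": 1}
    - {"x": -42.5, "y": 0, "z": 0, "roll": 0, "claw": 1}
    - {"x": -63.5, "y": 0, "z": 4, "roll": 0, "claw": 1}
    - {"x": -84, "y": 0, "z": 10.5, "roll": 0, "claw": 1}
    - {"x": -98, "y": 0, "z": 16.5, "roll": 0, "claw": 1}

```text
time_s: 7.2
ee_pos: [0.5379, -0.2815, 0.2035]
eef_rot: [-0.003, 0.71, 0.704, -0.004]
force: [-21.5, 0.7, 8.1]
finger_gap: 0.0312
grasp_force: 34.4
```

Request:
send_rows:
  plan:
    - {"x": 0, "y": 0, "z": 0, "roll": 0, "claw": 1}
    - {"x": 0, "y": 0, "z": 0, "roll": 0, "claw": 1}

```text
time_s: 7.37
ee_pos: [0.5378, -0.2827, 0.2029]
eef_rot: [-0.002, 0.711, 0.703, -0.005]
force: [-20.0, -5.4, 7.0]
finger_gap: 0.0311
grasp_force: 34.4
```

Request:
send_rows:
  plan:
    - {"x": 0, "y": -5, "z": 0, "roll": 0, "claw": 0}
    - {"x": 0, "y": -5, "z": 0, "roll": 0, "claw": -0.2}
    - {"x": 0, "y": -5, "z": -30, "roll": 0, "claw": -0.2}
    - {"x": -20, "y": -5, "z": -65, "roll": 0, "claw": -0.2}
    - {"x": -20, "y": -5, "z": -100, "roll": 0, "claw": -0.2}

```text
time_s: 7.78
ee_pos: [0.5386, -0.3018, 0.3031]
eef_rot: [0.001, 0.71, 0.705, -0.0]
force: [1.1, -0.1, 0.8]
finger_gap: 0.0516
grasp_force: 0.0
```

Request:
send_rows:
  plan:
    - {"x": 41, "y": 0, "z": 0, "roll": 0, "claw": -0.2}
    - {"x": 82, "y": 0, "z": 0, "roll": 0, "claw": -0.2}
    - {"x": 123, "y": 0, "z": 0, "roll": 0, "claw": -0.2}
    - {"x": 164, "y": 0, "z": 0, "roll": 0, "claw": -0.2}
    - {"x": 205, "y": 0, "z": 0, "roll": 0, "claw": -0.2}

```text
time_s: 8.2
ee_pos: [0.5403, -0.0933, 0.3031]
eef_rot: [0.002, 0.709, 0.705, 0.001]
force: [0.4, 0.3, -0.6]
finger_gap: 0.0516
grasp_force: 0.0
```

Request:
send_rows:
  plan:
    - {"x": 41, "y": 0, "z": 0, "roll": 0, "claw": -0.2}
    - {"x": 82, "y": 0, "z": 0, "roll": 0, "claw": -0.2}
    - {"x": 123, "y": 0, "z": 0, "roll": 0, "claw": -0.2}
    - {"x": 164, "y": 0, "z": 0, "roll": 0, "claw": -0.2}
    - {"x": 205, "y": 10, "z": 0, "roll": 0, "claw": -0.2}

```text
time_s: 8.62
ee_pos: [0.5501, 0.1121, 0.3038]
eef_rot: [0.001, 0.709, 0.705, 0.002]
force: [1.4, 0.1, 0.2]
finger_gap: 0.0511
grasp_force: 0.0
```

```bash
python3 - <<'E'
from h import *
f,W,_=cap("top"); np.save("top1.npy",W); save(f,"top1.png",crop=(80,90,400,290),s=2.4)
for n,x,y,a,b in [("w1",.6347,.2745,.03,.06),("w2",.631,.168,.03,.06),("pw",.543,.205,.03,.06),("f1",.541,.359,.006,.04),("f2",.4355,.175,.006,.04)]:
    p=blob(W,x,y,.05,a,b); print(n,desc(p) if len(p) else 0)
# case outline: walls top .065
m=(W[...,2]>.055)&(W[...,2]<.075)&(abs(W[...,0]-.545)<.17)&(W[...,1]<.01)&(W[...,1]>-.21)
print("rim",desc(W[m]))
m2=(W[...,2]>.13)&(abs(W[...,0]-.545)<.2)&(W[...,1]<-.19)&(W[...,1]>-.3)
p=W[m2]; print("lid", np.polyfit(p[:,2],p[:,1],1), len(p))
f,W,_=cap("wrist"); save(f,"w3.png"); 
to(.541,.359,.2,90)
for n,x,y,a,b in [("f1",.541,.359,.006,.04),("w1",.6347,.2745,.03,.06)]:
    p=blob(W,x,y,.05,a,b); print(n,desc(p) if len(p) else 0)
E
```

```text
w1 0
w2 0
pw 0
f1 0
f2 0
rim {'n': 1024, 'mean': [0.5453000068664551, -0.12370000034570694], 'rect': [0.5438, -0.1019], 'size': [0.212, 0.301], 'ang': 178.8, 'zmax': 0.075}
lid [-0.20854431 -0.18614409] 3212
t 8.72 p [0.5517 0.1154 0.3027] yaw 90.1 shift mm [243.4 -10.7 103.2] roll 0.1 j [0.06 0.28 0.18 1.47 0.   1.63] F [ 1.3 -1.4  0.8] gap 0.0513
f1 0
w1 {'n': 293, 'mean': [0.6341000199317932, 0.27390000224113464], 'rect': [0.6348, 0.2746], 'size': [0.017, 0.017], 'ang': 137.7, 'zmax': 0.048}
```

View pics/top1.png

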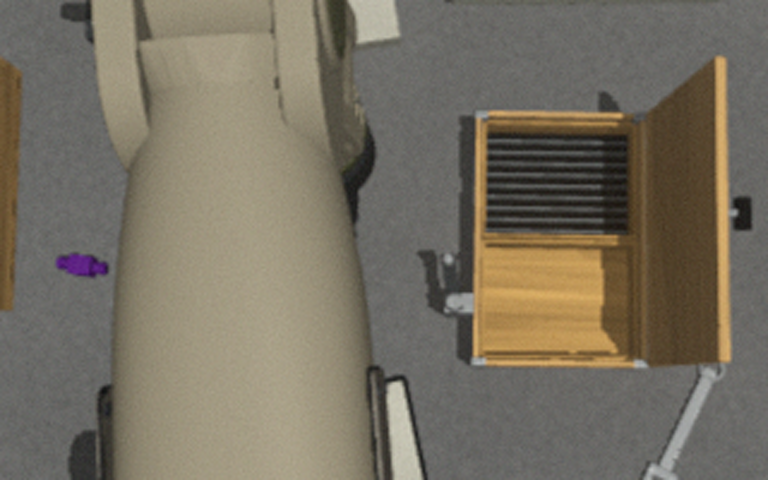

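Wrist and top views: the rubber-floored tray is in the far half, crop (557,183), and the wooden tray in the near half (557,300). The lid is upright past vertical and the latch is clear. Next is weight 1.

Request:
send_rows:
  plan:
    - {"x": 162, "y": 85, "z": 120, "roll": 0, "claw": 0.1}
    - {"x": 162, "y": 85, "z": 120, "roll": 0, "claw": 0.1}
    - {"x": 162, "y": 85, "z": 120, "roll": 0, "claw": 0.1}
    - {"x": 162, "y": 85, "z": 120, "roll": 0, "claw": 0.1}
    - {"x": 162, "y": 85, "z": 120, "roll": 0, "claw": 0.1}

```text
time_s: 9.13
ee_pos: [0.6342, 0.2648, 0.1876]
eef_rot: [0.001, 0.709, 0.705, 0.002]
force: [1.0, -0.6, 0.5]
finger_gap: 0.0383
grasp_force: 0.0
```

Request:
send_rows:
  plan:
    - {"x": 6, "y": 0, "z": 50, "roll": 0, "claw": 0.1}
    - {"x": 6, "y": 0, "z": 50, "roll": 0, "claw": 0.1}
    - {"x": 6, "y": 0, "z": 50, "roll": 0, "claw": 0.1}
    - {"x": 6, "y": 0, "z": 50, "roll": 0, "claw": 0.1}
    - {"x": 6, "y": 0, "z": 50, "roll": 0, "claw": 0.1}

```text
time_s: 9.55
ee_pos: [0.634, 0.2683, 0.1406]
eef_rot: [0.001, 0.71, 0.704, 0.002]
force: [-0.1, -0.1, 0.0]
finger_gap: 0.0384
grasp_force: 0.0
```

```bash
python3 - <<'E'
from h import *
to(.6348,.2746,.018,90)
f,W,_=cap("wrist")
for n,x,y,a,b in [("w1",.6347,.2745,.03,.06),("f1",.541,.359,.006,.04),("jar",.622,.38,.03,.07)]:
    p=blob(W,x,y,.045,a,b); print(n,desc(p) if len(p) else 0)
E
```

```text
t 9.55 p [0.634  0.2683 0.1406] yaw 89.6 shift mm [  6.2   0.2 122.6] roll -0.4 j [ 0.28  0.57  0.22  1.22 -0.    1.86] F [-0.1 -0.1  0. ] gap 0.0384
w1 {'n': 508, 'mean': [0.6355000138282776, 0.27709999680519104], 'rect': [0.6354, 0.2755], 'size': [0.017, 0.017], 'ang': 48.9, 'zmax': 0.048}
f1 {'n': 2529, 'mean': [0.5430999994277954, 0.3596000075340271], 'rect': [0.5411, 0.359], 'size': [0.061, 0.025], 'ang': 71.9, 'zmax': 0.026}
jar {'n': 3063, 'mean': [0.625, 0.3831000030040741], 'rect': [0.6249, 0.3831], 'size': [0.036, 0.036], 'ang': 86.5, 'zmax': 0.057}
```

Request:
send_rows:
  plan:
    - {"x": 7, "y": 1, "z": 40, "roll": 0, "claw": 0.1}
    - {"x": 7, "y": 1, "z": 80, "roll": 0, "claw": 0.1}
    - {"x": 7, "y": 1, "z": 108, "roll": 0, "claw": 0.1}
    - {"x": 7, "y": 1, "z": 122, "roll": 0, "claw": 0.1}
    - {"x": 7, "y": 1, "z": 122, "roll": 0, "claw": 0.1}

```text
time_s: 10.02
ee_pos: [0.6344, 0.275, 0.0165]
eef_rot: [0.001, 0.71, 0.704, 0.001]
force: [-1.0, 0.8, 0.3]
finger_gap: 0.0381
grasp_force: 0.4
```

Request:
send_rows:
  plan:
    - {"x": 0, "y": 0, "z": 0, "roll": 0, "claw": 1}
    - {"x": 0, "y": 0, "z": 0, "roll": 0, "claw": 1}
    - {"x": 0, "y": 0, "z": 0, "roll": 0, "claw": 1}
    - {"x": 0, "y": 0, "z": 0, "roll": 0, "claw": 1}
    - {"x": 0, "y": 0, "z": 0, "roll": 0, "claw": 1}
  grip_force: 50

```text
time_s: 10.43
ee_pos: [0.6359, 0.2758, 0.018]
eef_rot: [0.002, 0.71, 0.705, 0.002]
force: [1.3, -0.9, 5.8]
finger_gap: 0.0161
grasp_force: 49.0
```

Request:
send_rows:
  plan:
    - {"x": 0, "y": 0, "z": -20, "roll": 0, "claw": 1}
    - {"x": 0, "y": 0, "z": -60, "roll": 0, "claw": 1}
    - {"x": 0, "y": 0, "z": -100, "roll": 0, "claw": 1}
    - {"x": 0, "y": 0, "z": -135, "roll": 0, "claw": 1}
    - {"x": 0, "y": 0, "z": -135, "roll": 0, "claw": 1}

```text
time_s: 10.85
ee_pos: [0.6375, 0.2772, 0.1598]
eef_rot: [0.003, 0.709, 0.705, 0.006]
force: [1.2, 0.6, 0.5]
finger_gap: 0.0161
grasp_force: 49.4
```

Request:
send_rows:
  plan:
    - {"x": -30, "y": 0, "z": 0, "roll": 0, "claw": 1}
    - {"x": -70, "y": -5, "z": 0, "roll": 0, "claw": 1}
    - {"x": -110, "y": -10, "z": 0, "roll": 0, "claw": 1}
    - {"x": -150, "y": -10, "z": 0, "roll": 0, "claw": 1}
    - {"x": -190, "y": -10, "z": 0, "roll": 0, "claw": 1}

```text
time_s: 11.27
ee_pos: [0.6212, 0.0847, 0.1498]
eef_rot: [-0.0, 0.709, 0.705, -0.0]
force: [1.3, -0.5, -2.3]
finger_gap: 0.016
grasp_force: 49.3
```

Request:
send_rows:
  plan:
    - {"x": -40, "y": 0, "z": 0, "roll": 0, "claw": 1}
    - {"x": -80, "y": -5, "z": 0, "roll": 0, "claw": 1}
    - {"x": -120, "y": -10, "z": 0, "roll": 0, "claw": 1}
    - {"x": -160, "y": -10, "z": 0, "roll": 0, "claw": 1}
    - {"x": -190, "y": -10, "z": 0, "roll": 0, "claw": 1}

```text
time_s: 11.68
ee_pos: [0.6101, -0.107, 0.15]
eef_rot: [-0.0, 0.71, 0.704, -0.0]
force: [0.4, -0.1, -1.9]
finger_gap: 0.0164
grasp_force: 49.3
```

Request:
send_rows:
  plan:
    - {"x": -16, "y": 0, "z": 0, "roll": 0, "claw": 1}
    - {"x": -16, "y": 0, "z": 30, "roll": 0, "claw": 1}
    - {"x": -16, "y": 0, "z": 60, "roll": 0, "claw": 1}
    - {"x": -16, "y": 0, "z": 60, "roll": 0, "claw": 1}
    - {"x": -16, "y": 0, "z": 60, "roll": 0, "claw": 1}

```text
time_s: 12.1
ee_pos: [0.6089, -0.1188, 0.0884]
eef_rot: [-0.003, 0.709, 0.705, -0.001]
force: [-0.0, 0.5, -1.9]
finger_gap: 0.0158
grasp_force: 49.3
```

```bash
python3 - <<'E'
from h import *
to(.616,-.12,.029,90)
f,W,_=cap("wrist"); save(f,"w4.png")
E
```

```text
t 12.1 p [ 0.6089 -0.1188  0.0884] yaw 89.6 shift mm [-1.2  7.5 59.4] roll -0.4 j [-0.32  0.48 -0.06  1.04  0.    1.25] F [-0.   0.5 -1.9] gap 0.0158
```

View pics/w4.png

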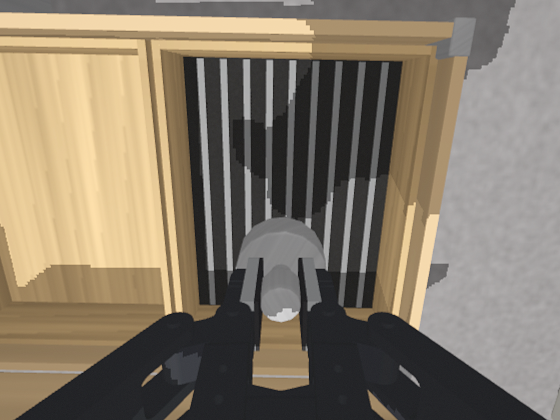

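Wrist view: the weight is held upright between the pads at (283,270), above the ribbed rubber floor, with wall clearance on both sides. Lowering.

Request:
send_rows:
  plan:
    - {"x": 0, "y": 6, "z": 25, "roll": 0, "claw": 1}
    - {"x": 0, "y": 6, "z": 45, "roll": 0, "claw": 1}
    - {"x": 0, "y": 6, "z": 55, "roll": 0, "claw": 1}
    - {"x": 0, "y": 6, "z": 58, "roll": 0, "claw": 1}
    - {"x": 0, "y": 6, "z": 59, "roll": 0, "claw": 1}

```text
time_s: 12.57
ee_pos: [0.6174, -0.1196, 0.032]
eef_rot: [0.0, 0.709, 0.705, 0.0]
force: [1.1, 0.0, -1.8]
finger_gap: 0.0161
grasp_force: 49.4
```

Request:
send_rows:
  plan:
    - {"x": 0, "y": 0, "z": 1, "roll": 0, "claw": 1}
    - {"x": 0, "y": 0, "z": 1, "roll": 0, "claw": 1}

```text
time_s: 12.73
ee_pos: [0.6181, -0.1202, 0.0318]
eef_rot: [0.001, 0.709, 0.705, 0.0]
force: [-0.1, -0.7, -2.3]
finger_gap: 0.0161
grasp_force: 49.4
```

Request:
send_rows:
  plan:
    - {"x": 0, "y": 0, "z": 2, "roll": 0, "claw": 1}
    - {"x": 0, "y": 0, "z": 2, "roll": 0, "claw": 1}

```text
time_s: 12.9
ee_pos: [0.6175, -0.1201, 0.029]
eef_rot: [0.001, 0.709, 0.705, 0.0]
force: [-0.2, -0.2, -1.9]
finger_gap: 0.016
grasp_force: 49.4
```

Request:
send_rows:
  plan:
    - {"x": 0, "y": 0, "z": 1.5, "roll": 0, "claw": 1}
    - {"x": 0, "y": 0, "z": 1.5, "roll": 0, "claw": 1}

```text
time_s: 13.07
ee_pos: [0.6178, -0.1202, 0.0279]
eef_rot: [0.001, 0.709, 0.705, 0.0]
force: [-0.1, -0.2, 3.4]
finger_gap: 0.0162
grasp_force: 49.9
```

Contact. Release and go to weight 2.

Request:
send_rows:
  plan:
    - {"x": 0, "y": 0, "z": 0, "roll": 0, "claw": 0.4}
    - {"x": 0, "y": 0, "z": 0, "roll": 0, "claw": 0.1}
    - {"x": 0, "y": 0, "z": 0, "roll": 0, "claw": 0.1}
    - {"x": 0, "y": 0, "z": -40, "roll": 0, "claw": 0.1}
    - {"x": 0, "y": 0, "z": -80, "roll": 0, "claw": 0.1}

```text
time_s: 13.48
ee_pos: [0.6144, -0.1191, 0.1045]
eef_rot: [-0.003, 0.709, 0.705, -0.002]
force: [1.4, -0.2, 1.2]
finger_gap: 0.0382
grasp_force: 0.0
```

Request:
send_rows:
  plan:
    - {"x": 20, "y": 5, "z": -35, "roll": 0, "claw": 0.1}
    - {"x": 60, "y": 13, "z": -35, "roll": 0, "claw": 0.1}
    - {"x": 100, "y": 13, "z": -35, "roll": 0, "claw": 0.1}
    - {"x": 140, "y": 13, "z": -35, "roll": 0, "claw": 0.1}
    - {"x": 180, "y": 13, "z": -35, "roll": 0, "claw": 0.1}

```text
time_s: 13.9
ee_pos: [0.6313, 0.0613, 0.1422]
eef_rot: [0.0, 0.71, 0.704, 0.0]
force: [0.6, 0.3, 0.1]
finger_gap: 0.0384
grasp_force: 0.0
```

Request:
send_rows:
  plan:
    - {"x": 40, "y": 0, "z": 0, "roll": 0, "claw": 0.1}
    - {"x": 80, "y": 0, "z": 0, "roll": 0, "claw": 0.1}
    - {"x": 108, "y": 0, "z": 0, "roll": 0, "claw": 0.1}
    - {"x": 108, "y": 0, "z": 0, "roll": 0, "claw": 0.1}
    - {"x": 108, "y": 0, "z": 0, "roll": 0, "claw": 0.1}

```text
time_s: 14.32
ee_pos: [0.6316, 0.1697, 0.1415]
eef_rot: [0.0, 0.708, 0.706, -0.0]
force: [0.2, -1.0, 0.3]
finger_gap: 0.0388
grasp_force: 0.0
```

```bash
python3 - <<'E'
from h import *
to(.631,.168,.018,90)
f,W,_=cap("wrist")
for n,x,y,a,b in [("w2",.631,.168,.03,.06),("f1",.541,.359,.006,.04)]:
    p=blob(W,x,y,.045,a,b); print(n,desc(p) if len(p) else 0)
f,W,_=cap("top")
p=blob(W,.617,-.12,.05,.035,.075);print(desc(p) if len(p) else 0)
E
```

```text
t 14.32 p [0.6316 0.1697 0.1415] yaw 89.8 shift mm [ -1.7  -0.6 123.5] roll -0.2 j [ 0.14  0.5   0.12  1.19 -0.    1.71] F [ 0.2 -1.   0.3] gap 0.0388
w2 {'n': 499, 'mean': [0.6315000057220459, 0.17010000348091125], 'rect': [0.6316, 0.1685], 'size': [0.017, 0.017], 'ang': 93.9, 'zmax': 0.048}
f1 0
{'n': 37, 'mean': [0.6176000237464905, -0.11909999698400497], 'rect': [0.6181, -0.1189], 'size': [0.016, 0.016], 'ang': 18.9, 'zmax': 0.059}
```

Request:
send_rows:
  plan:
    - {"x": -1, "y": 0, "z": 40, "roll": 0, "claw": 0.1}
    - {"x": -1, "y": 0, "z": 80, "roll": 0, "claw": 0.1}
    - {"x": -1, "y": 0, "z": 108, "roll": 0, "claw": 0.1}
    - {"x": -1, "y": 0, "z": 123, "roll": 0, "claw": 0.1}
    - {"x": -1, "y": 0, "z": 123, "roll": 0, "claw": 0.1}

```text
time_s: 14.83
ee_pos: [0.6304, 0.1644, 0.0166]
eef_rot: [-0.001, 0.71, 0.704, -0.002]
force: [-0.3, -0.3, 0.9]
finger_gap: 0.0384
grasp_force: 0.0
```

Request:
send_rows:
  plan:
    - {"x": 0, "y": 0, "z": 0, "roll": 0, "claw": 1}
    - {"x": 0, "y": 0, "z": 0, "roll": 0, "claw": 1}
    - {"x": 0, "y": 0, "z": 0, "roll": 0, "claw": 1}
    - {"x": 0, "y": 0, "z": 0, "roll": 0, "claw": 1}
    - {"x": 0, "y": 0, "z": 0, "roll": 0, "claw": 1}
  grip_force: 50

```text
time_s: 15.25
ee_pos: [0.632, 0.1665, 0.0188]
eef_rot: [0.0, 0.71, 0.705, -0.0]
force: [0.0, 0.5, -2.3]
finger_gap: 0.0161
grasp_force: 48.7
```

Request:
send_rows:
  plan:
    - {"x": 0, "y": 0, "z": -20, "roll": 0, "claw": 1}
    - {"x": 0, "y": 0, "z": -60, "roll": 0, "claw": 1}
    - {"x": 0, "y": 0, "z": -100, "roll": 0, "claw": 1}
    - {"x": 0, "y": 0, "z": -130, "roll": 0, "claw": 1}
    - {"x": 0, "y": 0, "z": -130, "roll": 0, "claw": 1}

```text
time_s: 15.67
ee_pos: [0.6361, 0.1676, 0.1571]
eef_rot: [0.004, 0.709, 0.705, 0.005]
force: [1.4, 0.6, -1.0]
finger_gap: 0.0162
grasp_force: 49.2
```

Request:
send_rows:
  plan:
    - {"x": -30, "y": -2, "z": 0, "roll": 0, "claw": 1}
    - {"x": -70, "y": -6, "z": 0, "roll": 0, "claw": 1}
    - {"x": -110, "y": -10, "z": 0, "roll": 0, "claw": 1}
    - {"x": -150, "y": -14, "z": 0, "roll": 0, "claw": 1}
    - {"x": -190, "y": -14, "z": 0, "roll": 0, "claw": 1}

```text
time_s: 16.08
ee_pos: [0.6154, -0.0242, 0.1484]
eef_rot: [-0.0, 0.709, 0.705, -0.0]
force: [0.7, -0.2, -2.1]
finger_gap: 0.0163
grasp_force: 49.1
```

Request:
send_rows:
  plan:
    - {"x": -32, "y": 0, "z": 0, "roll": 0, "claw": 1}
    - {"x": -32, "y": 0, "z": 20, "roll": 0, "claw": 1}
    - {"x": -32, "y": 0, "z": 50, "roll": 0, "claw": 1}
    - {"x": -32, "y": 0, "z": 60, "roll": 0, "claw": 1}
    - {"x": -32, "y": 0, "z": 60, "roll": 0, "claw": 1}

```text
time_s: 16.5
ee_pos: [0.6134, -0.0545, 0.085]
eef_rot: [-0.003, 0.709, 0.705, -0.002]
force: [-0.3, -0.3, -1.3]
finger_gap: 0.0157
grasp_force: 49.1
```

```bash
python3 -c "
from h import *
to(.617,-.055,.03,90)"
```

```text
t 16.5 p [ 0.6134 -0.0545  0.085 ] yaw 89.6 shift mm [-0.6  4.1 55. ] roll -0.4 j [-0.22  0.47 -0.08  1.03 -0.    1.36] F [-0.3 -0.3 -1.3] gap 0.0157
```

Request:
send_rows:
  plan:
    - {"x": 0, "y": 0, "z": 25, "roll": 0, "claw": 1}
    - {"x": 0, "y": 0, "z": 45, "roll": 0, "claw": 1}
    - {"x": 0, "y": 0, "z": 56, "roll": 0, "claw": 1}
    - {"x": 0, "y": 0, "z": 56, "roll": 0, "claw": 1}
    - {"x": 0, "y": 0, "z": 56, "roll": 0, "claw": 1}

```text
time_s: 16.92
ee_pos: [0.6165, -0.0545, 0.0332]
eef_rot: [-0.0, 0.709, 0.705, -0.0]
force: [0.4, -0.6, -2.4]
finger_gap: 0.0159
grasp_force: 49.3
```

Request:
send_rows:
  plan:
    - {"x": 0, "y": 0, "z": 2, "roll": 0, "claw": 1}
    - {"x": 0, "y": 0, "z": 2, "roll": 0, "claw": 1}

```text
time_s: 17.08
ee_pos: [0.6177, -0.055, 0.0322]
eef_rot: [0.001, 0.709, 0.705, 0.001]
force: [0.3, 0.5, -2.2]
finger_gap: 0.0158
grasp_force: 49.3
```

Request:
send_rows:
  plan:
    - {"x": 0, "y": 0, "z": 2, "roll": 0, "claw": 1}
    - {"x": 0, "y": 0, "z": 2.5, "roll": 0, "claw": 1}

```text
time_s: 17.25
ee_pos: [0.617, -0.0551, 0.029]
eef_rot: [0.001, 0.709, 0.705, 0.0]
force: [0.0, 0.6, -1.7]
finger_gap: 0.0162
grasp_force: 49.3
```

Request:
send_rows:
  plan:
    - {"x": 0, "y": 0, "z": 1, "roll": 0, "claw": 1}
    - {"x": 0, "y": 0, "z": 1, "roll": 0, "claw": 1}

```text
time_s: 17.42
ee_pos: [0.6169, -0.0551, 0.0286]
eef_rot: [0.001, 0.709, 0.705, 0.0]
force: [-2.0, -0.0, 4.5]
finger_gap: 0.0163
grasp_force: 49.8
```

Request:
send_rows:
  plan:
    - {"x": 0, "y": 0, "z": 0, "roll": 0, "claw": 0.4}
    - {"x": 0, "y": 0, "z": 0, "roll": 0, "claw": 0.1}
    - {"x": 0, "y": 0, "z": 0, "roll": 0, "claw": 0.1}
    - {"x": 0, "y": 0, "z": -40, "roll": 0, "claw": 0.1}
    - {"x": 0, "y": 0, "z": -80, "roll": 0, "claw": 0.1}

```text
time_s: 17.83
ee_pos: [0.6138, -0.0545, 0.1051]
eef_rot: [-0.003, 0.709, 0.705, -0.002]
force: [1.3, -0.1, 1.2]
finger_gap: 0.0386
grasp_force: 0.0
```

Request:
send_rows:
  plan:
    - {"x": 30, "y": -5, "z": -35, "roll": 0, "claw": 0}
    - {"x": 70, "y": -12, "z": -35, "roll": 0, "claw": 0}
    - {"x": 110, "y": -20, "z": -35, "roll": 0, "claw": 0}
    - {"x": 150, "y": -28, "z": -35, "roll": 0, "claw": 0}
    - {"x": 190, "y": -36, "z": -35, "roll": 0, "claw": 0}

```text
time_s: 18.25
ee_pos: [0.5815, 0.1368, 0.1429]
eef_rot: [0.0, 0.71, 0.704, 0.0]
force: [0.7, 0.1, -0.3]
finger_gap: 0.0426
grasp_force: 0.0
```

Request:
send_rows:
  plan:
    - {"x": 40, "y": -7, "z": 0, "roll": 4, "claw": 0}
    - {"x": 80, "y": -14, "z": 0, "roll": 8, "claw": 0}
    - {"x": 120, "y": -22, "z": 0, "roll": 12, "claw": 0}
    - {"x": 160, "y": -30, "z": 0, "roll": 16, "claw": 0}
    - {"x": 200, "y": -37, "z": 0, "roll": 18, "claw": 0}

```text
time_s: 18.67
ee_pos: [0.5453, 0.3374, 0.1423]
eef_rot: [0.0, 0.812, 0.584, 0.0]
force: [0.9, 0.6, -0.5]
finger_gap: 0.0426
grasp_force: 0.0
```

Request:
send_rows:
  plan:
    - {"x": 20, "y": 5, "z": 0, "roll": 0, "claw": 0}
    - {"x": 20, "y": 5, "z": 0, "roll": 0, "claw": 0}
    - {"x": 20, "y": 5, "z": 0, "roll": 0, "claw": 0}

```text
time_s: 18.92
ee_pos: [0.5569, 0.3541, 0.1417]
eef_rot: [0.0, 0.81, 0.586, -0.0]
force: [-0.5, -0.3, 0.4]
finger_gap: 0.0427
grasp_force: 0.0
```

```bash
python3 - <<'E'
from h import *
f,W,_=cap("wrist")
p=blob(W,.541,.359,.05,.006,.04); p2=p[p[:,2]>.019]; print(len(p) and desc(p), len(p2) and desc(p2))
to(.541,.359,.0,72)
f,W,_=cap("top")
p=blob(W,.617,-.055,.045,.035,.075);print(desc(p) if len(p) else 0)
p=blob(W,.4355,.175,.045,.006,.04);print(desc(p) if len(p) else 0)
E
```

```text
{'n': 1714, 'mean': [0.5418999791145325, 0.36160001158714294], 'rect': [0.5408, 0.3593], 'size': [0.061, 0.024], 'ang': 71.8, 'zmax': 0.026} {'n': 1139, 'mean': [0.5411999821662903, 0.35989999771118164], 'rect': [0.5408, 0.3592], 'size': [0.058, 0.024], 'ang': 71.8, 'zmax': 0.026}
t 18.97 p [0.5568 0.3529 0.1418] yaw 71.7 shift mm [  1.  -16.9 141.8] roll -0.3 j [ 0.44  0.51  0.13  1.19 -0.    2.33] F [ 0.2 -1.   0.3] gap 0.0427
{'n': 55, 'mean': [0.6165000200271606, -0.0406000018119812], 'rect': [0.6274, -0.0507], 'size': [0.043, 0.085], 'ang': 105.6, 'zmax': 0.068}
{'n': 144, 'mean': [0.43540000915527344, 0.17440000176429749], 'rect': [0.4348, 0.1746], 'size': [0.031, 0.059], 'ang': 148.2, 'zmax': 0.027}
```

Request:
send_rows:
  plan:
    - {"x": 1, "y": -17, "z": 30, "roll": 0, "claw": 0}
    - {"x": 1, "y": -17, "z": 70, "roll": 0, "claw": 0}
    - {"x": 1, "y": -17, "z": 110, "roll": 0, "claw": 0}
    - {"x": 1, "y": -17, "z": 135, "roll": 0, "claw": 0}
    - {"x": 1, "y": -17, "z": 142, "roll": 0, "claw": 0}

```text
time_s: 19.43
ee_pos: [0.5378, 0.3557, -0.0047]
eef_rot: [-0.001, 0.812, 0.584, -0.004]
force: [-0.1, -0.3, -0.0]
finger_gap: 0.043
grasp_force: 0.0
```

Request:
send_rows:
  plan:
    - {"x": 0, "y": 0, "z": 0, "roll": 0, "claw": 0}
    - {"x": 0, "y": 0, "z": 0, "roll": 0, "claw": 1}
    - {"x": 0, "y": 0, "z": 0, "roll": 0, "claw": 1}
    - {"x": 0, "y": 0, "z": 0, "roll": 0, "claw": 1}
    - {"x": 0, "y": 0, "z": 0, "roll": 0, "claw": 1}
  grip_force: 40

```text
time_s: 19.85
ee_pos: [0.543, 0.3598, 0.0027]
eef_rot: [0.001, 0.811, 0.585, 0.002]
force: [0.6, -0.5, 4.8]
finger_gap: 0.0234
grasp_force: 43.0
```

Request:
send_rows:
  plan:
    - {"x": 0, "y": 0, "z": -20, "roll": 0, "claw": 1}
    - {"x": 0, "y": 0, "z": -60, "roll": 0, "claw": 1}
    - {"x": 0, "y": 0, "z": -100, "roll": 0, "claw": 1}
    - {"x": 0, "y": 0, "z": -140, "roll": 0, "claw": 1}
    - {"x": 0, "y": 0, "z": -140, "roll": 0, "claw": 1}

```text
time_s: 20.27
ee_pos: [0.5458, 0.3617, 0.151]
eef_rot: [0.001, 0.811, 0.585, 0.008]
force: [1.2, 1.6, -1.1]
finger_gap: 0.0228
grasp_force: 42.4
```

```bash
python3 -c "
from h import *
to(.473,-.11,.14,90)"
```

```text
t 20.27 p [0.5458 0.3617 0.151 ] yaw 71.7 shift mm [-470.7   79.3    6.6] roll -18.3 j [ 0.46  0.48  0.11  1.18 -0.    2.35] F [ 1.2  1.6 -1.1] gap 0.0228
```

Request:
send_rows:
  plan:
    - {"x": -30, "y": 5, "z": -10, "roll": 0, "claw": 1}
    - {"x": -70, "y": 12, "z": -10, "roll": 0, "claw": 1}
    - {"x": -110, "y": 19, "z": -10, "roll": 0, "claw": 1}
    - {"x": -150, "y": 25, "z": -10, "roll": 0, "claw": 1}
    - {"x": -190, "y": 32, "z": -10, "roll": 0, "claw": 1}

```text
time_s: 20.68
ee_pos: [0.5113, 0.1676, 0.1511]
eef_rot: [0.0, 0.811, 0.586, 0.001]
force: [0.9, -0.1, -1.0]
finger_gap: 0.0231
grasp_force: 42.3
```

Request:
send_rows:
  plan:
    - {"x": -40, "y": 7, "z": 0, "roll": 0, "claw": 1}
    - {"x": -80, "y": 14, "z": 0, "roll": 0, "claw": 1}
    - {"x": -120, "y": 20, "z": 0, "roll": 0, "claw": 1}
    - {"x": -160, "y": 27, "z": 0, "roll": 0, "claw": 1}
    - {"x": -200, "y": 34, "z": 0, "roll": 0, "claw": 1}

```text
time_s: 21.1
ee_pos: [0.4807, -0.0334, 0.1512]
eef_rot: [0.001, 0.811, 0.585, 0.001]
force: [0.8, -0.4, -1.5]
finger_gap: 0.0232
grasp_force: 42.3
```

Request:
send_rows:
  plan:
    - {"x": -30, "y": 5, "z": 0, "roll": -4, "claw": 1}
    - {"x": -60, "y": 10, "z": 0, "roll": -9, "claw": 1}
    - {"x": -77, "y": 13, "z": 0, "roll": -14, "claw": 1}
    - {"x": -77, "y": 13, "z": 0, "roll": -18, "claw": 1}
    - {"x": -77, "y": 13, "z": 0, "roll": -18, "claw": 1}

```text
time_s: 21.52
ee_pos: [0.4692, -0.1103, 0.151]
eef_rot: [0.001, 0.71, 0.704, 0.0]
force: [-0.3, 0.5, -1.0]
finger_gap: 0.023
grasp_force: 42.4
```

```bash
python3 -c "
from h import *
to(.471,-.11,.012,90)"
```

```text
t 21.52 p [ 0.4692 -0.1103  0.151 ] yaw 89.6 shift mm [  0.4   1.6 139. ] roll -0.4 j [-0.4   0.17 -0.33  1.07 -0.    1.18] F [-0.3  0.5 -1. ] gap 0.023
```

Request:
send_rows:
  plan:
    - {"x": 0, "y": 2, "z": 30, "roll": 0, "claw": 1}
    - {"x": 0, "y": 2, "z": 65, "roll": 0, "claw": 1}
    - {"x": 0, "y": 2, "z": 100, "roll": 0, "claw": 1}
    - {"x": 0, "y": 2, "z": 125, "roll": 0, "claw": 1}
    - {"x": 0, "y": 2, "z": 130, "roll": 0, "claw": 1}

```text
time_s: 21.93
ee_pos: [0.468, -0.1069, 0.0167]
eef_rot: [-0.003, 0.71, 0.705, -0.001]
force: [-1.1, -0.2, -1.8]
finger_gap: 0.0229
grasp_force: 42.2
```

Request:
send_rows:
  plan:
    - {"x": 0, "y": 0, "z": 2, "roll": 0, "claw": 1}
    - {"x": 0, "y": 0, "z": 2, "roll": 0, "claw": 1}
    - {"x": 0, "y": 0, "z": 2, "roll": 0, "claw": 1}
    - {"x": 0, "y": 0, "z": 2, "roll": 0, "claw": 1}

```text
time_s: 22.27
ee_pos: [0.4728, -0.1094, 0.0202]
eef_rot: [0.002, 0.709, 0.705, 0.001]
force: [-0.5, 0.5, -0.8]
finger_gap: 0.0235
grasp_force: 42.2
```

Request:
send_rows:
  plan:
    - {"x": 0, "y": 0, "z": 1.5, "roll": 0, "claw": 1}
    - {"x": 0, "y": 0, "z": 1.5, "roll": 0, "claw": 1}
    - {"x": 0, "y": 0, "z": 1.5, "roll": 0, "claw": 1}

```text
time_s: 22.52
ee_pos: [0.4714, -0.1091, 0.0174]
eef_rot: [0.0, 0.709, 0.705, 0.0]
force: [0.6, -0.5, -1.4]
finger_gap: 0.0226
grasp_force: 42.2
```

Request:
send_rows:
  plan:
    - {"x": 0, "y": 0, "z": 2, "roll": 0, "claw": 1}
    - {"x": 0, "y": 0, "z": 3, "roll": 0, "claw": 1}
    - {"x": 0, "y": 0, "z": 3, "roll": 0, "claw": 1}

```text
time_s: 22.77
ee_pos: [0.4708, -0.1088, 0.0135]
eef_rot: [-0.0, 0.709, 0.705, -0.0]
force: [-0.6, 0.5, -2.3]
finger_gap: 0.0231
grasp_force: 42.2
```

Request:
send_rows:
  plan:
    - {"x": 0, "y": 0, "z": 1, "roll": 0, "claw": 1}
    - {"x": 0, "y": 0, "z": 1, "roll": 0, "claw": 1}
    - {"x": 0, "y": 0, "z": 1, "roll": 0, "claw": 1}

```text
time_s: 23.02
ee_pos: [0.471, -0.1089, 0.0127]
eef_rot: [-0.0, 0.709, 0.705, -0.0]
force: [-0.0, -0.6, -1.1]
finger_gap: 0.0229
grasp_force: 42.3
```

Request:
send_rows:
  plan:
    - {"x": 0, "y": 0, "z": 1, "roll": 0, "claw": 1}
    - {"x": 0, "y": 0, "z": 1, "roll": 0, "claw": 1}
    - {"x": 0, "y": 0, "z": 1, "roll": 0, "claw": 1}

```text
time_s: 23.27
ee_pos: [0.471, -0.109, 0.0126]
eef_rot: [0.0, 0.709, 0.705, -0.0]
force: [-2.1, 0.7, 7.8]
finger_gap: 0.0231
grasp_force: 43.4
```

Request:
send_rows:
  plan:
    - {"x": 0, "y": 0, "z": 1, "roll": 0, "claw": 1}
    - {"x": 0, "y": 0, "z": 1, "roll": 0, "claw": 1}
    - {"x": 0, "y": 0, "z": 1, "roll": 0, "claw": 1}

```text
time_s: 23.52
ee_pos: [0.4711, -0.109, 0.0126]
eef_rot: [0.0, 0.709, 0.705, 0.0]
force: [-6.4, 2.0, 17.9]
finger_gap: 0.023
grasp_force: 44.7
```

Request:
send_rows:
  plan:
    - {"x": 0, "y": 0, "z": -2, "roll": 0, "claw": 0.4}
    - {"x": 0, "y": 0, "z": -2, "roll": 0, "claw": 0.1}
    - {"x": 0, "y": 0, "z": -2, "roll": 0, "claw": 0}
    - {"x": 0, "y": 0, "z": -40, "roll": 0, "claw": 0}
    - {"x": 0, "y": 0, "z": -80, "roll": 0, "claw": 0}

```text
time_s: 23.93
ee_pos: [0.4683, -0.1078, 0.089]
eef_rot: [-0.003, 0.709, 0.705, -0.001]
force: [1.0, -0.3, 0.5]
finger_gap: 0.0426
grasp_force: 0.0
```

Request:
send_rows:
  plan:
    - {"x": 0, "y": 0, "z": -40, "roll": 0, "claw": 0}
    - {"x": 15, "y": -2, "z": -65, "roll": 0, "claw": 0}
    - {"x": 55, "y": -8, "z": -65, "roll": 0, "claw": 0}
    - {"x": 95, "y": -14, "z": -65, "roll": 0, "claw": 0}
    - {"x": 135, "y": -20, "z": -65, "roll": 0, "claw": 0}

```text
time_s: 24.35
ee_pos: [0.4521, 0.0271, 0.1564]
eef_rot: [0.001, 0.71, 0.704, 0.001]
force: [0.7, 0.7, -0.4]
finger_gap: 0.0428
grasp_force: 0.0
```

Request:
send_rows:
  plan:
    - {"x": 40, "y": -6, "z": 0, "roll": 0, "claw": 0}
    - {"x": 80, "y": -12, "z": 0, "roll": 0, "claw": 0}
    - {"x": 120, "y": -16, "z": 0, "roll": 0, "claw": 0}
    - {"x": 148, "y": -16, "z": 0, "roll": 0, "claw": 0}
    - {"x": 148, "y": -16, "z": 0, "roll": 0, "claw": 0}

```text
time_s: 24.77
ee_pos: [0.4364, 0.1787, 0.1556]
eef_rot: [-0.0, 0.707, 0.707, 0.001]
force: [-0.3, -0.5, 0.3]
finger_gap: 0.0427
grasp_force: 0.0
```

```bash
python3 - <<'E'
from h import *
f,W,_=cap("wrist"); save(f,"w5.png")
p=blob(W,.4355,.1745,.045,.006,.04); p2=p[p[:,2]>.019]; print(len(p) and desc(p), len(p2) and desc(p2))
to(.4355,.1745,.0,166)
f,W,_=cap("top"); save(f,"top2.png",crop=(260,120,400,250),s=4)
p=blob(W,.471,-.109,.05,.014,.045);print(desc(p) if len(p) else 0)
E
```

```text
{'n': 1600, 'mean': [0.43549999594688416, 0.17739999294281006], 'rect': [0.4357, 0.1756], 'size': [0.024, 0.062], 'ang': 166.5, 'zmax': 0.026} {'n': 1012, 'mean': [0.435699999332428, 0.17630000412464142], 'rect': [0.4355, 0.1756], 'size': [0.024, 0.059], 'ang': 166.5, 'zmax': 0.026}
t 24.82 p [0.4365 0.1767 0.1555] yaw 89.9 shift mm [ -2.2  -0.9 155.5] roll -76.1 j [ 0.21  0.15 -0.35  1.07  0.    1.79] F [ 1.2 -0.5  0.4] gap 0.0427
{'n': 148, 'mean': [0.47130000591278076, -0.10849999636411667], 'rect': [0.4693, -0.1128], 'size': [0.073, 0.042], 'ang': 54.5, 'zmax': 0.039}
```

View pics/top2.png

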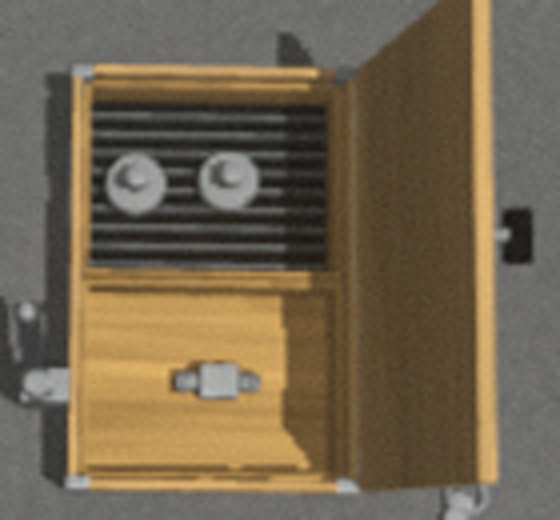

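View pics/w5.png

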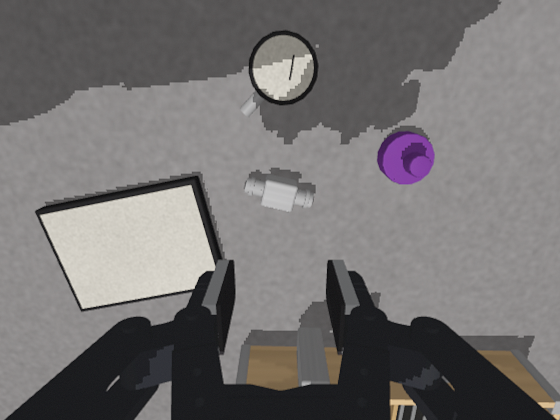

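Top crop: both weights stand in the rubber tray at (136,182) and (229,180), and the first fitting lies flat in the wooden tray at (217,380). Wrist view: fitting 2 at (280,193), ~13° off sideways, with free room around it.

Request:
send_rows:
  plan:
    - {"x": 0, "y": 0, "z": 0, "roll": -7, "claw": 0}
    - {"x": 0, "y": 0, "z": 0, "roll": -14, "claw": 0}
    - {"x": 0, "y": 0, "z": 0, "roll": -21, "claw": 0}
    - {"x": 0, "y": 0, "z": 0, "roll": -28, "claw": 0}
    - {"x": 0, "y": 0, "z": 0, "roll": -35, "claw": 0}

```text
time_s: 25.28
ee_pos: [0.437, 0.1729, 0.1555]
eef_rot: [-0.0, 0.463, 0.886, -0.0]
force: [0.5, 0.0, -0.4]
finger_gap: 0.0427
grasp_force: 0.0
```

Request:
send_rows:
  plan:
    - {"x": 0, "y": 0, "z": 0, "roll": -7, "claw": 0}
    - {"x": 0, "y": 0, "z": 0, "roll": -14, "claw": 0}
    - {"x": 0, "y": 0, "z": 0, "roll": -21, "claw": 0}
    - {"x": 0, "y": 0, "z": 0, "roll": -28, "claw": 0}
    - {"x": 0, "y": 0, "z": 0, "roll": -35, "claw": 0}

```text
time_s: 25.7
ee_pos: [0.4371, 0.1728, 0.1555]
eef_rot: [-0.0, 0.175, 0.985, -0.0]
force: [0.5, 0.1, 0.2]
finger_gap: 0.0428
grasp_force: 0.0
```

Request:
send_rows:
  plan:
    - {"x": 0, "y": 0, "z": 30, "roll": -6.5, "claw": 0}
    - {"x": 0, "y": 0, "z": 70, "roll": -6.5, "claw": 0}
    - {"x": 0, "y": 0, "z": 100, "roll": -6.5, "claw": 0}
    - {"x": 0, "y": 0, "z": 100, "roll": -6.5, "claw": 0}
    - {"x": 0, "y": 0, "z": 100, "roll": -6.5, "claw": 0}

```text
time_s: 26.12
ee_pos: [0.4353, 0.1729, 0.0547]
eef_rot: [-0.002, 0.122, 0.993, -0.001]
force: [-0.5, 0.4, 0.7]
finger_gap: 0.0427
grasp_force: 0.0
```

```bash
python3 - <<'E'
from h import *
to(.4356,.1756,-.001,166.5)
E
```

```text
t 26.12 p [0.4353 0.1729 0.0547] yaw 166.0 shift mm [ 0.2  2.8 55.7] roll -0.5 j [ 0.21  0.24 -0.5   0.83 -0.    0.45] F [-0.5  0.4  0.7] gap 0.0427
```

Request:
send_rows:
  plan:
    - {"x": 0, "y": 3, "z": 25, "roll": 0, "claw": 0}
    - {"x": 0, "y": 3, "z": 45, "roll": 0, "claw": 0}
    - {"x": 0, "y": 3, "z": 55, "roll": 0, "claw": 0}
    - {"x": 0, "y": 3, "z": 55, "roll": 0, "claw": 1}
    - {"x": 0, "y": 3, "z": 55, "roll": 0, "claw": 1}
  grip_force: 40

```text
time_s: 26.53
ee_pos: [0.4388, 0.177, 0.0024]
eef_rot: [0.001, 0.121, 0.993, 0.0]
force: [0.3, -0.2, -1.4]
finger_gap: 0.023
grasp_force: 42.2
```

Request:
send_rows:
  plan:
    - {"x": 0, "y": 0, "z": 0, "roll": 0, "claw": 1}
    - {"x": 0, "y": 0, "z": 0, "roll": 0, "claw": 1}
    - {"x": 0, "y": 0, "z": -20, "roll": 0, "claw": 1}
    - {"x": 0, "y": 0, "z": -60, "roll": 0, "claw": 1}
    - {"x": 0, "y": 0, "z": -100, "roll": 0, "claw": 1}

```text
time_s: 26.95
ee_pos: [0.4362, 0.1769, 0.1017]
eef_rot: [-0.001, 0.121, 0.993, -0.001]
force: [0.8, -0.9, -0.9]
finger_gap: 0.0232
grasp_force: 42.2
```

Request:
send_rows:
  plan:
    - {"x": 0, "y": 0, "z": -40, "roll": 7, "claw": 1}
    - {"x": 0, "y": 0, "z": -65, "roll": 14, "claw": 1}
    - {"x": 0, "y": 0, "z": -65, "roll": 21, "claw": 1}
    - {"x": 0, "y": 0, "z": -65, "roll": 28, "claw": 1}
    - {"x": 0, "y": 0, "z": -65, "roll": 35, "claw": 1}

```text
time_s: 27.37
ee_pos: [0.4384, 0.1774, 0.1679]
eef_rot: [0.001, 0.416, 0.909, 0.001]
force: [-0.1, 0.1, -1.6]
finger_gap: 0.0231
grasp_force: 42.3
```

Request:
send_rows:
  plan:
    - {"x": 0, "y": 0, "z": 0, "roll": 7, "claw": 1}
    - {"x": 0, "y": 0, "z": 0, "roll": 14, "claw": 1}
    - {"x": 0, "y": 0, "z": 0, "roll": 21, "claw": 1}
    - {"x": 0, "y": 0, "z": 0, "roll": 28, "claw": 1}
    - {"x": 0, "y": 0, "z": 0, "roll": 35, "claw": 1}

```text
time_s: 27.78
ee_pos: [0.4378, 0.1773, 0.1669]
eef_rot: [0.0, 0.671, 0.742, 0.001]
force: [-0.4, 0.1, -1.3]
finger_gap: 0.0233
grasp_force: 42.3
```

```bash
python3 - <<'E'
from h import *
to(.472,-.05,.16,90)
E
```

```text
t 27.78 p [0.4378 0.1773 0.1669] yaw 95.8 shift mm [-229.6   11.1    6.9] roll 5.8 j [ 0.21  0.14 -0.32  1.1  -0.    1.68] F [-0.4  0.1 -1.3] gap 0.0233
```

Request:
send_rows:
  plan:
    - {"x": -30, "y": -2, "z": 0, "roll": 5.8, "claw": 1}
    - {"x": -70, "y": -4, "z": 0, "roll": 5.8, "claw": 1}
    - {"x": -110, "y": -6, "z": 0, "roll": 5.8, "claw": 1}
    - {"x": -150, "y": -9, "z": 0, "roll": 5.8, "claw": 1}
    - {"x": -190, "y": -11, "z": 0, "roll": 5.8, "claw": 1}

```text
time_s: 28.2
ee_pos: [0.4469, -0.0144, 0.167]
eef_rot: [0.001, 0.705, 0.709, 0.001]
force: [0.1, -0.0, -1.2]
finger_gap: 0.0227
grasp_force: 42.3
```

Request:
send_rows:
  plan:
    - {"x": -40, "y": 2, "z": 0, "roll": 0, "claw": 1}
    - {"x": -40, "y": 2, "z": 30, "roll": 0, "claw": 1}
    - {"x": -40, "y": 2, "z": 60, "roll": 0, "claw": 1}
    - {"x": -40, "y": 2, "z": 60, "roll": 0, "claw": 1}
    - {"x": -40, "y": 2, "z": 60, "roll": 0, "claw": 1}

```text
time_s: 28.62
ee_pos: [0.4477, -0.0526, 0.1056]
eef_rot: [-0.001, 0.705, 0.709, -0.001]
force: [-0.6, 0.1, -0.2]
finger_gap: 0.0228
grasp_force: 42.2
```

```bash
python3 - <<'E'
from h import *
to(.448,-.055,.013,90)
E
```

```text
t 28.62 p [ 0.4477 -0.0526  0.1056] yaw 90.3 shift mm [-2.5  0.6 92.6] roll 0.3 j [-0.3   0.16 -0.47  0.95 -0.    1.27] F [-0.6  0.1 -0.2] gap 0.0228
```

Request:
send_rows:
  plan:
    - {"x": -2, "y": 0, "z": 30, "roll": 0, "claw": 1}
    - {"x": -2, "y": 0, "z": 60, "roll": 0, "claw": 1}
    - {"x": -2, "y": 0, "z": 80, "roll": 0, "claw": 1}
    - {"x": -2, "y": 0, "z": 88, "roll": 0, "claw": 1}
    - {"x": -2, "y": 0, "z": 88, "roll": 0, "claw": 1}

```text
time_s: 29.03
ee_pos: [0.4491, -0.0542, 0.0179]
eef_rot: [-0.0, 0.705, 0.71, -0.0]
force: [-1.1, 0.3, -1.7]
finger_gap: 0.023
grasp_force: 42.2
```

Request:
send_rows:
  plan:
    - {"x": 0, "y": 0, "z": 1, "roll": 0, "claw": 1}
    - {"x": 0, "y": 0, "z": 1, "roll": 0, "claw": 1}
    - {"x": 0, "y": 0, "z": 1, "roll": 0, "claw": 1}

```text
time_s: 29.28
ee_pos: [0.4508, -0.0551, 0.0185]
eef_rot: [0.001, 0.705, 0.709, 0.001]
force: [0.2, 0.2, -1.1]
finger_gap: 0.023
grasp_force: 42.2
```

Request:
send_rows:
  plan:
    - {"x": 0, "y": 0, "z": 2, "roll": 0, "claw": 1}
    - {"x": 0, "y": 0, "z": 2, "roll": 0, "claw": 1}
    - {"x": 0, "y": 0, "z": 2, "roll": 0, "claw": 1}

```text
time_s: 29.53
ee_pos: [0.4494, -0.0549, 0.0152]
eef_rot: [0.0, 0.705, 0.709, 0.0]
force: [-0.1, 1.3, -1.6]
finger_gap: 0.023
grasp_force: 42.2
```

Request:
send_rows:
  plan:
    - {"x": 0, "y": 0, "z": 1.5, "roll": 0, "claw": 1}
    - {"x": 0, "y": 0, "z": 1.5, "roll": 0, "claw": 1}
    - {"x": 0, "y": 0, "z": 1.5, "roll": 0, "claw": 1}

```text
time_s: 29.78
ee_pos: [0.449, -0.0549, 0.0132]
eef_rot: [-0.0, 0.705, 0.709, -0.0]
force: [0.5, -0.3, -2.4]
finger_gap: 0.0232
grasp_force: 42.2
```

Request:
send_rows:
  plan:
    - {"x": 0, "y": 0, "z": 1.5, "roll": 0, "claw": 1}
    - {"x": 0, "y": 0, "z": 1.5, "roll": 0, "claw": 1}
    - {"x": 0, "y": 0, "z": 1.5, "roll": 0, "claw": 1}

```text
time_s: 30.03
ee_pos: [0.4493, -0.0549, 0.0121]
eef_rot: [0.0, 0.705, 0.709, 0.0]
force: [-1.5, 1.1, 4.8]
finger_gap: 0.0232
grasp_force: 42.9
```

Request:
send_rows:
  plan:
    - {"x": 0, "y": 0, "z": 0, "roll": 0, "claw": 0.5}
    - {"x": 0, "y": 0, "z": 0, "roll": 0, "claw": 0.25}
    - {"x": 0, "y": 0, "z": 0, "roll": 0, "claw": 0.25}
    - {"x": 0, "y": 0, "z": -40, "roll": 0, "claw": 0.25}
    - {"x": 0, "y": 0, "z": -80, "roll": 0, "claw": 0.25}

```text
time_s: 30.45
ee_pos: [0.4466, -0.0541, 0.0904]
eef_rot: [-0.003, 0.705, 0.709, -0.002]
force: [2.0, -1.0, 0.1]
finger_gap: 0.0324
grasp_force: 0.0
```

Request:
send_rows:
  plan:
    - {"x": 0, "y": 0, "z": -40, "roll": 0, "claw": -0.2}
    - {"x": 0, "y": 0, "z": -80, "roll": 0, "claw": -0.2}
    - {"x": 0, "y": 0, "z": -120, "roll": 0, "claw": -0.2}
    - {"x": 0, "y": 0, "z": -160, "roll": 0, "claw": -0.2}
    - {"x": 0, "y": 0, "z": -210, "roll": 0, "claw": -0.2}

```text
time_s: 30.87
ee_pos: [0.4487, -0.0547, 0.2952]
eef_rot: [0.0, 0.705, 0.709, -0.0]
force: [0.7, -0.1, -0.7]
finger_gap: 0.0513
grasp_force: 0.0
```

Request:
send_rows:
  plan:
    - {"x": -20, "y": 8, "z": -12, "roll": 0, "claw": -0.2}
    - {"x": -55, "y": 22, "z": -12, "roll": 0, "claw": -0.2}
    - {"x": -92, "y": 36, "z": -12, "roll": 0, "claw": -0.2}
    - {"x": -130, "y": 50, "z": -12, "roll": 0, "claw": -0.2}
    - {"x": -167, "y": 65, "z": -12, "roll": 0, "claw": -0.2}

```text
time_s: 31.28
ee_pos: [0.5156, -0.2232, 0.3056]
eef_rot: [0.0, 0.705, 0.709, 0.0]
force: [0.5, -0.5, 0.2]
finger_gap: 0.0509
grasp_force: 0.0
```

Request:
send_rows:
  plan:
    - {"x": -38, "y": 15, "z": 0, "roll": 0, "claw": -0.2}
    - {"x": -61, "y": 24, "z": 0, "roll": 0, "claw": -0.2}
    - {"x": -61, "y": 24, "z": 0, "roll": 0, "claw": -0.2}
    - {"x": -61, "y": 24, "z": 0, "roll": 0, "claw": -0.2}

```text
time_s: 31.62
ee_pos: [0.5394, -0.2836, 0.3038]
eef_rot: [-0.001, 0.706, 0.708, -0.0]
force: [-0.7, 0.1, 0.1]
finger_gap: 0.0513
grasp_force: 0.0
```

```bash
python3 - <<'E'
from h import *
to(.538,-.2827,.203,90)
f,W,_=cap("top"); save(f,"top3.png",s=1.4)
p=blob(W,.54,-.28,.06,.18,.29);print("handle?",len(p) and desc(p))
f,W,_=cap("scene"); save(f,"scene3.png",crop=(120,160,420,400),s=2.5)
m=(W[...,0]>.5)&(W[...,0]<.58)&(W[...,1]<-.2)&(W[...,1]>-.33)&(W[...,2]>.15)&(W[...,2]<.3)&(f.max(-1)<60)
print(m.sum())
E
```

```text
t 31.62 p [ 0.5394 -0.2836  0.3038] yaw 90.2 shift mm [  0.7  -1.2 100.8] roll 0.2 j [-0.62  0.38  0.33  1.52  0.    0.95] F [-0.7  0.1  0.1] gap 0.0513
handle? {'n': 649, 'mean': [0.5408999919891357, -0.24060000479221344], 'rect': [0.5415, -0.2448], 'size': [0.072, 0.068], 'ang': 40.8, 'zmax': 0.265}
0
```

View pics/top3.png

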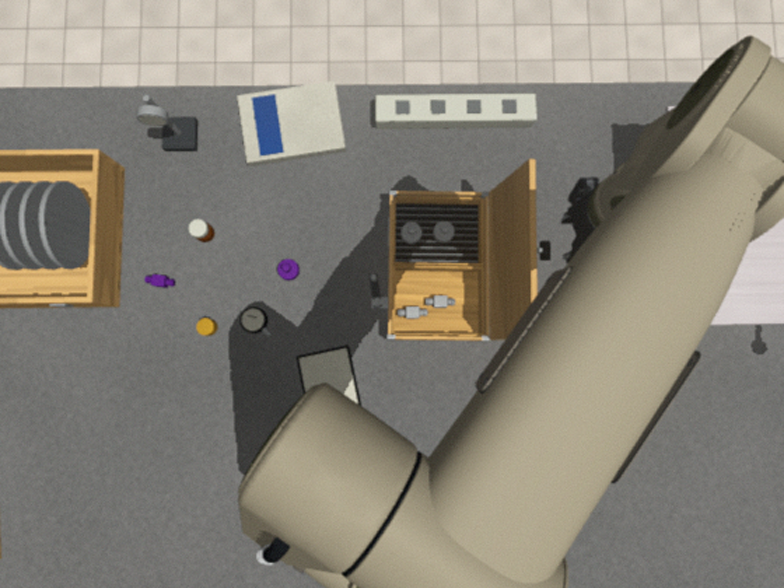

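Top view: both weights and both fittings are in their trays, the lid is still open and the bystanders haven't moved. Next I'll take the handle at (545,250) and close the lid.

Request:
send_rows:
  plan:
    - {"x": 0, "y": -1, "z": 35, "roll": 0, "claw": -0.2}
    - {"x": 0, "y": -1, "z": 70, "roll": 0, "claw": -0.2}
    - {"x": 0, "y": -1, "z": 95, "roll": 0, "claw": -0.2}
    - {"x": 0, "y": -1, "z": 101, "roll": 0, "claw": -0.2}
    - {"x": 0, "y": -1, "z": 101, "roll": 0, "claw": -0.2}

```text
time_s: 32.13
ee_pos: [0.5371, -0.2801, 0.2032]
eef_rot: [-0.002, 0.705, 0.71, -0.0]
force: [-1.5, 0.1, -0.1]
finger_gap: 0.0513
grasp_force: 0.0
```

Request:
send_rows:
  plan:
    - {"x": 0, "y": 0, "z": 0, "roll": 0, "claw": 1}
    - {"x": 0, "y": 0, "z": 0, "roll": 0, "claw": 1}
    - {"x": 0, "y": 0, "z": 0, "roll": 0, "claw": 1}
    - {"x": 0, "y": 0, "z": 0, "roll": 0, "claw": 1}
    - {"x": 0, "y": 0, "z": 0, "roll": 0, "claw": 1}
  grip_force: 35

```text
time_s: 32.55
ee_pos: [0.5379, -0.2824, 0.2071]
eef_rot: [0.001, 0.705, 0.709, -0.001]
force: [-6.0, 1.1, 1.4]
finger_gap: 0.0313
grasp_force: 35.2
```

Request:
send_rows:
  plan:
    - {"x": 14, "y": 0.5, "z": -6.5, "roll": 0, "claw": 1}
    - {"x": 30, "y": 0.8, "z": -12, "roll": 0, "claw": 1}
    - {"x": 46, "y": 1.2, "z": -16, "roll": 0, "claw": 1}
    - {"x": 63, "y": 1.6, "z": -18.5, "roll": 0, "claw": 1}
    - {"x": 79.5, "y": 2, "z": -19, "roll": 0, "claw": 1}

```text
time_s: 32.97
ee_pos: [0.5399, -0.2026, 0.2246]
eef_rot: [0.001, 0.705, 0.709, -0.001]
force: [-1.1, -4.8, -8.5]
finger_gap: 0.031
grasp_force: 37.1
```

Request:
send_rows:
  plan:
    - {"x": 16.5, "y": 0.4, "z": 1, "roll": 0, "claw": 1}
    - {"x": 33.5, "y": 0.8, "z": 3, "roll": 0, "claw": 1}
    - {"x": 49.5, "y": 1.2, "z": 7, "roll": 0, "claw": 1}
    - {"x": 65.5, "y": 1.6, "z": 12.5, "roll": 0, "claw": 1}
    - {"x": 80.5, "y": 2, "z": 19.5, "roll": 0, "claw": 1}

```text
time_s: 33.38
ee_pos: [0.5418, -0.1222, 0.2057]
eef_rot: [0.002, 0.705, 0.709, -0.001]
force: [-3.4, -5.0, -2.8]
finger_gap: 0.0309
grasp_force: 39.2
```

Request:
send_rows:
  plan:
    - {"x": 14.5, "y": 0.3, "z": 8.5, "roll": 0, "claw": 1}
    - {"x": 28, "y": 0.6, "z": 18.5, "roll": 0, "claw": 1}
    - {"x": 40.5, "y": 0.9, "z": 29.5, "roll": 0, "claw": 1}
    - {"x": 52, "y": 1.2, "z": 41.5, "roll": 0, "claw": 1}
    - {"x": 62.5, "y": 1.5, "z": 55, "roll": 0, "claw": 1}

```text
time_s: 33.8
ee_pos: [0.5434, -0.0581, 0.151]
eef_rot: [0.001, 0.705, 0.709, 0.001]
force: [-2.4, -0.1, 3.7]
finger_gap: 0.0308
grasp_force: 40.7
```

Request:
send_rows:
  plan:
    - {"x": 8, "y": 0, "z": 13, "roll": 0, "claw": 1}
    - {"x": 14, "y": 0, "z": 23.5, "roll": 0, "claw": 1}
    - {"x": 18.5, "y": 0, "z": 34.5, "roll": 0, "claw": 1}
    - {"x": 22, "y": 0, "z": 43, "roll": 0, "claw": 1}
    - {"x": 24.5, "y": 0, "z": 50.5, "roll": 0, "claw": 1}

```text
time_s: 34.22
ee_pos: [0.544, -0.033, 0.0995]
eef_rot: [0.0, 0.704, 0.71, 0.002]
force: [-0.6, 5.0, 4.3]
finger_gap: 0.0312
grasp_force: 41.7
```

Request:
send_rows:
  plan:
    - {"x": 1, "y": 0, "z": 3, "roll": 0, "claw": 1}
    - {"x": 2, "y": 0, "z": 6, "roll": 0, "claw": 1}
    - {"x": 2.5, "y": 0, "z": 9, "roll": 0, "claw": 1}
    - {"x": 2.5, "y": 0, "z": 9, "roll": 0, "claw": 1}
    - {"x": 2.5, "y": 0, "z": 9, "roll": 0, "claw": 1}

```text
time_s: 34.63
ee_pos: [0.544, -0.0305, 0.0907]
eef_rot: [0.0, 0.704, 0.71, 0.002]
force: [1.2, 7.4, 1.5]
finger_gap: 0.0311
grasp_force: 41.5
```

Request:
send_rows:
  plan:
    - {"x": -2, "y": 0, "z": 2, "roll": 0, "claw": 1}
    - {"x": -2, "y": 0, "z": 2, "roll": 0, "claw": 1}
    - {"x": -2, "y": 0, "z": 2, "roll": 0, "claw": 1}

```text
time_s: 34.88
ee_pos: [0.5441, -0.0305, 0.0905]
eef_rot: [-0.001, 0.704, 0.71, 0.004]
force: [-2.7, 14.3, 16.1]
finger_gap: 0.0312
grasp_force: 43.1
```

Request:
send_rows:
  plan:
    - {"x": 0, "y": 0, "z": 2, "roll": 0, "claw": 1}
    - {"x": 0, "y": 0, "z": 2, "roll": 0, "claw": 1}
    - {"x": 0, "y": 0, "z": 2, "roll": 0, "claw": 1}

```text
time_s: 35.13
ee_pos: [0.5442, -0.0305, 0.0904]
eef_rot: [-0.0, 0.704, 0.71, 0.004]
force: [-7.2, 15.4, 27.7]
finger_gap: 0.031
grasp_force: 44.5
```

```bash
python3 - <<'E'
from h import *
to(.544,-.033,.0857,90)
f,W,_=cap("wrist"); save(f,"w6.png")
m=(abs(W[...,2]-.075)<.04)&(W[...,1]>-.2)&(W[...,1]<-.005)&((abs(W[...,0]-.44)<.03)|(abs(W[...,0]-.65)<.03))
p=W[m]; print(len(p)); A=np.c_[p[:,:2],np.ones(len(p))]; print(np.linalg.lstsq(A,p[:,2],rcond=None)[0], p[:,2].mean(),np.percentile(p[:,2],[5,50,95]))
E
```

```text
t 35.13 p [ 0.5442 -0.0305  0.0904] yaw 90.5 shift mm [-2.5 -0.2  4.7] roll 0.5 j [-0.21  0.33 -0.28  0.96  0.01  1.35] F [-7.2 15.4 27.7] gap 0.031
33144
[-0.01022083 -0.05853429  0.07906345] 0.07598833187315106 [0.0676257  0.07721878 0.07817033]
```

View pics/w6.png

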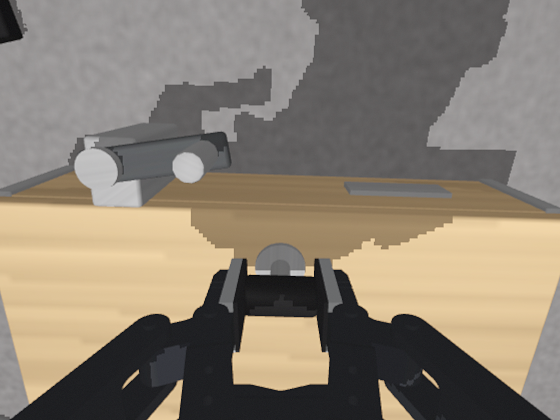

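Wrist view: the lid lies level and shut (surface z 0.077), handle in the pads at (280,295), latch lever swung out with its pin at (188,166). Release and go to the pin.

Request:
send_rows:
  plan:
    - {"x": 2, "y": 0, "z": -3, "roll": 0, "claw": 0.2}
    - {"x": 2, "y": 0, "z": -3, "roll": 0, "claw": -0.2}
    - {"x": 2, "y": 0, "z": -3, "roll": 0, "claw": -0.2}
    - {"x": 2, "y": 0, "z": -40, "roll": 0, "claw": -0.2}
    - {"x": 2, "y": 0, "z": -75, "roll": 0, "claw": -0.2}

```text
time_s: 35.6
ee_pos: [0.5406, -0.0325, 0.1589]
eef_rot: [-0.002, 0.705, 0.709, -0.002]
force: [0.4, -0.2, 0.5]
finger_gap: 0.0514
grasp_force: 0.0
```

Request:
send_rows:
  plan:
    - {"x": 28, "y": -16, "z": 0, "roll": 0, "claw": 0.1}
    - {"x": 58, "y": -32, "z": 0, "roll": 0, "claw": 0.1}
    - {"x": 58, "y": -32, "z": 0, "roll": 0, "claw": 0.1}
    - {"x": 58, "y": -32, "z": 0, "roll": 0, "claw": 0.1}

```text
time_s: 35.93
ee_pos: [0.5097, 0.026, 0.1603]
eef_rot: [0.0, 0.704, 0.71, -0.0]
force: [0.8, -1.0, 0.3]
finger_gap: 0.0384
grasp_force: 0.0
```

```bash
python3 - <<'E'
from h import *
f,W,_=cap("wrist")
m=(W[...,2]>.105)&(W[...,2]<.125)&(abs(W[...,0]-.511)<.03)&(abs(W[...,1]-.027)<.03)
print(m.sum()); p=W[m]
if len(p): print(desc(p),desc(p[p[:,2]>.115]) )
m=(abs(W[...,2]-.078)<.03)&(W[...,1]<-.02)&(W[...,1]>-.15)&(abs(W[...,0]-.544)<.13); p=W[m]; print("lid",len(p),np.percentile(p[:,2],[5,50,95]) if len(p) else 0)
to(.511,.027,.091,90)
E
```

```text
410
{'n': 410, 'mean': [0.5113999843597412, 0.028200000524520874], 'rect': [0.5113, 0.0269], 'size': [0.011, 0.011], 'ang': 43.1, 'zmax': 0.12} {'n': 295, 'mean': [0.5113000273704529, 0.0272000003606081], 'rect': [0.5112, 0.0268], 'size': [0.011, 0.011], 'ang': 133.5, 'zmax': 0.12}
lid 19988 [0.07643694 0.0774072  0.07845237]
t 35.98 p [0.5103 0.0252 0.1602] yaw 90.4 shift mm [ 1.8  0.7 69.2] roll 0.4 j [-0.11  0.22 -0.25  1.1  -0.    1.46] F [ 0.5 -1.5  0.1] gap 0.0384
```

Request:
send_rows:
  plan:
    - {"x": 1, "y": 0, "z": 25, "roll": 0, "claw": 0.1}
    - {"x": 1, "y": 0, "z": 50, "roll": 0, "claw": 0.1}
    - {"x": 1, "y": 0, "z": 68, "roll": 0, "claw": 0.1}
    - {"x": 1, "y": 0, "z": 68, "roll": 0, "claw": 0.1}
    - {"x": 1, "y": 0, "z": 68, "roll": 0, "claw": 1}
  grip_force: 25

```text
time_s: 36.4
ee_pos: [0.5097, 0.0253, 0.0913]
eef_rot: [-0.001, 0.706, 0.709, -0.001]
force: [0.5, 0.8, -0.6]
finger_gap: 0.0275
grasp_force: 0.0
```

Request:
send_rows:
  plan:
    - {"x": 0, "y": 0, "z": 0, "roll": 0, "claw": 1}
    - {"x": 0, "y": 0, "z": 0, "roll": 0, "claw": 1}
    - {"x": 0, "y": 0, "z": 0, "roll": 0, "claw": 1}
    - {"x": 0, "y": 0, "z": 0, "roll": 0, "claw": 1}

```text
time_s: 36.73
ee_pos: [0.511, 0.0255, 0.0934]
eef_rot: [0.001, 0.705, 0.709, 0.0]
force: [0.7, -2.9, 0.1]
finger_gap: 0.0108
grasp_force: 25.6
```

Request:
send_rows:
  plan:
    - {"x": -13.5, "y": 0, "z": 0, "roll": 0, "claw": 1}
    - {"x": -25, "y": -4, "z": 0, "roll": 0, "claw": 1}
    - {"x": -35, "y": -10.5, "z": 0, "roll": 0, "claw": 1}
    - {"x": -41.5, "y": -17.5, "z": 0, "roll": 0, "claw": 1}
    - {"x": -46.5, "y": -25, "z": 0, "roll": 0, "claw": 1}

```text
time_s: 37.15
ee_pos: [0.4925, -0.0237, 0.0945]
eef_rot: [0.007, 0.706, 0.709, 0.003]
force: [16.1, -11.2, -12.4]
finger_gap: 0.0106
grasp_force: 24.7
```

Request:
send_rows:
  plan:
    - {"x": -2.5, "y": -6.5, "z": 0, "roll": 0, "claw": 1}
    - {"x": -4.5, "y": -13, "z": 0, "roll": 0, "claw": 1}
    - {"x": -5, "y": -17.5, "z": 0, "roll": 0, "claw": 1}
    - {"x": -5, "y": -19.5, "z": 0, "roll": 0, "claw": 1}
    - {"x": -5, "y": -19.5, "z": 0, "roll": 0, "claw": 1}

```text
time_s: 37.57
ee_pos: [0.4699, -0.0311, 0.0946]
eef_rot: [0.007, 0.706, 0.708, -0.001]
force: [3.4, -18.3, -1.2]
finger_gap: 0.0105
grasp_force: 25.3
```

Request:
send_rows:
  plan:
    - {"x": 5, "y": -4, "z": 0, "roll": 0, "claw": 1}
    - {"x": 5, "y": -4, "z": 0, "roll": 0, "claw": 1}
    - {"x": 5, "y": -4, "z": 0, "roll": 0, "claw": 1}

```text
time_s: 37.82
ee_pos: [0.4666, -0.0284, 0.0951]
eef_rot: [0.009, 0.707, 0.707, -0.003]
force: [2.0, -25.7, -0.8]
finger_gap: 0.0108
grasp_force: 25.0
```

Request:
send_rows:
  plan:
    - {"x": 0, "y": 0, "z": 0, "roll": 0, "claw": 0.5}
    - {"x": 0, "y": 0, "z": 0, "roll": 0, "claw": 0.2}
    - {"x": 0, "y": 0, "z": 0, "roll": 0, "claw": 0.2}
    - {"x": 0, "y": 0, "z": -40, "roll": 0, "claw": 0.2}
    - {"x": 0, "y": 0, "z": -80, "roll": 0, "claw": 0.2}

```text
time_s: 38.23
ee_pos: [0.4593, -0.0196, 0.1713]
eef_rot: [-0.003, 0.705, 0.709, -0.002]
force: [1.4, 0.1, 0.1]
finger_gap: 0.0343
grasp_force: 0.0
```

Request:
send_rows:
  plan:
    - {"x": 0, "y": 0, "z": -40, "roll": 0, "claw": 0.2}
    - {"x": 0, "y": 0, "z": -60, "roll": 0, "claw": 0.2}
    - {"x": 0, "y": 0, "z": -60, "roll": 0, "claw": 0.2}

```text
time_s: 38.48
ee_pos: [0.4647, -0.0206, 0.2379]
eef_rot: [0.004, 0.705, 0.71, 0.003]
force: [1.4, -0.5, 0.9]
finger_gap: 0.0342
grasp_force: 0.0
```

```bash
python3 - <<'E'
from h import *
f,W,_=cap("wrist"); save(f,"w7.png")
p=W[(W[...,2]>.114)&(W[...,2]<.125)&(abs(W[...,0]-.469)<.04)&(abs(W[...,1]+.025)<.03)]
print(len(p) and desc(p)); to(.469,-.025,.2,90)
if len(p):
    d=np.median(p[:,:2],0)-[.4655,.0205]; a=np.arctan2(d[1],d[0]); print("latch",a+np.radians(91.3))
m=(abs(W[...,2]-.078)<.03)&(W[...,1]<-.05)&(W[...,1]>-.15)&(abs(W[...,0]-.544)<.13); print(np.percentile(W[m][:,2],[5,50,95]))
E
```

```text
{'n': 166, 'mean': [0.46700000762939453, -0.02539999969303608], 'rect': [0.4671, -0.0259], 'size': [0.011, 0.011], 'ang': 91.8, 'zmax': 0.121}
t 38.53 p [ 0.4636 -0.0205  0.2352] yaw 90.4 shift mm [-4.5  5.1 35.2] roll 0.4 j [-0.22  0.09 -0.21  1.26  0.    1.35] F [ 0.6  0.1 -1.2] gap 0.0339
latch 0.05043050542547767
[0.07631256 0.07741254 0.07851126]
```

View pics/w7.png

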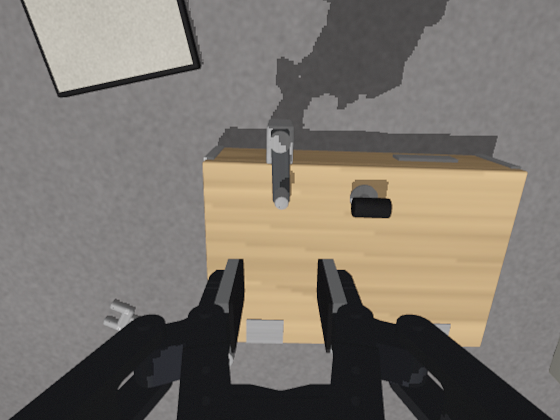

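The wrist view shows the lid shut, the latch lever straight over its edge with the pin at (281,202), and the gripper clear. Handing in.

```bash
python3 -c "
from plant import env
print(env.close_job())"
```

```text
the job is handed in; nothing more can be done
None
```

I handed the job in; no verdict came back. Two weights are standing in the rubber tray, two fittings are lying in the wooden tray, the lid is shut and the latch is back over it (about 0.05 rad).

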